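# Close up a plaster piece mould round its core

### The arm

A 6-joint arm with a two-finger parallel gripper is mounted at the origin on a cart in front of the work surface, level with it; the furniture and walls round the work are solid. World frame = base frame: x ahead of the robot, y to its left, z up, the work surface at z = 0. Lengths are in m, angles in rad, forces in N, time in s.
With the tool pointing down it reaches from about 0.35 to 0.725 m from the base axis. Payload 4.3 kg.
Tool frame: the origin (TCP) lies on the centre line of the jaws, within the pads' length; the fingertips stand tip_reach ahead of it and the grasp point (between the pads) lies 11 mm behind it (tip_reach is the distance from the TCP to the fingertips, in m); z points along the fingers, x is the direction in which the jaws open and shut, and the axes are right-handed (so a half turn about z gives the same grasp; the last joint's range is limited). The gripper opens to 85 mm and grips with 20 to 120 N. Pads are 22 mm wide; open, the fingers measure 114 mm over their backs; the gripper's body (76 mm by 85 mm) begins 54 mm behind the grasp point. The pads swing forward as they close: fully open they stand 13 mm farther back than shut.
Start: joints at [-1.422, 0.377, 0.081, 1.274, 0, 1.46], TCP at [0.147, -0.556, 0.239] pointing down, gripper open.
Joint ranges: [-2.72, 2.72], [-0.84, 1.66], [-1.02, 1.22], [-1.77, 2.12], [-1.37, 1.28], [-3.14, 3.14]. Speed limits (rad/s): [2.57, 2.57, 3.14, 3.14, 3.14, 3.14].

### API

Orientations are given as a unit quaternion [w, x, y, z].
In Python, from station import * gives the robot as it stands.
- The arm moves only by the tool carry_out, never from a script. Its argument "motion" is text: rows parted by semicolons, each of 7 numbers parted by spaces: the shift along the tool's x, y, z as a fraction of full scale, then the turn, a rotation vector about the tool's x, y, z as a fraction of full scale, then the opening, from 0 (shut) to 1 (fully open). A call has 1 to 12 rows; each row shifts and turns the commanded pose from where the row before left it, along the tool's axes as they then stand; what a row does not reach is not made up. Full scale, the value 1, is 40 cm for a shift and 6 degrees for a turn. A row lasts 1/10 s, in which the tool goes at most 50 mm and 8.59 degrees, less where a joint would pass 70% of its speed; a pose out of reach is approached as far as the arm can. A call with a number of a shift or a turn outside -1 to 1 is refused whole. A call with a gripper value outside its range is refused whole. The fingers move at their own pace and stop on an object; the grip force is fixed at half the most. Time passes only in rows, so rows that do not move let the fingers close. It gives the time, the measured TCP pose, the force and the opening at its end, in the units of the state.
- state(): the state, without advancing time (a new reading comes with each control period).
- read_camera(name): name is "side" or "top"; returns (picture, depth): 480x640x3 uint8, red, green, blue; 480x640 float32, m along the optical axis (not along the pixel's ray), 0 where there is no reading.
- get_calibration(name): a dict with "fx", "fy", "cx", "cy" (pixels), "rvec" (rotation vector, rad) and "tvec" (3), from world to camera coordinates, as OpenCV has them. Camera axes: x right, y down, z forward; pixel columns grow to the right and rows downward; lengths in m; the calibration is good to about 2 mm. A picture is of the moment at which its call begins. get_calibration takes no time and is no camera call.
- hand_in(): hands the job in, once; it reports no verdict.
Trained networks look in the newest picture that a camera, given by its name, has taken for a name from the list of things; names that differ only in an ending like _2 or _b are one class to them, and where a whole thing is asked for, a point or a joint stands for the part that bears it (a point fixed in the world has none). Each returns a list of dicts, best first, with "conf" (0 to 1); they miss things now and then, are a little off and sometimes report something else, mostly with a low value. They report only what shows in the picture. A call takes as long as a camera call.
- find_in(camera, name): "point" ([x, y, z] in m, in the coordinates of the camera as it stood for that picture, good to about 4 mm: the middle of the surface that is visible of it).
- trace(camera, name): "pixels" (480x640 bool, what is visible of it).
The state is a dict: "clock": time; "joints": joint angles; "joint_vel": joint speeds; "joint_efforts": joint torques, N m; "tool_pos": TCP position; "ee_rot": TCP orientation; "wrist_force": force on the tool from outside, world axes, zero at the start; "wrist_torque": the same for the moment, N m; "grip_width": finger opening in m.
Only numpy, scipy, OpenCV 4.12 (cv2) and the standard library are available. Lean on these libraries where they do the work, as an engineer would, in place of code of your own. Each camera call takes 0.05 s, during which the arm holds its last target.

### The job

Close up the plaster mould on its bed, ready for pouring. First seat the wooden core on the little boss in the middle of the bed; then stand the two mould halves in the recess, closed round the core with their hollows facing it, the half with the grooved back at the end where the key sticks out of the wall; last, put the pouring collar down over the neck that the two halves form. Everything must sit fully home and upright, and the pots, the beaker and the spare plaster block standing about stay where they are.

Things in the scene. Friction and masses are not known exactly. Their poses are not given: they have to be found in the camera images.
- mould_bed: Fixed bed: white plaster slab 130 (x) x 109 on a plywood board 150 x 134 x 8. Origin: centre of the underside, z up. Recess 84 (x) x 63, floor at z 24, rim at z 38, upper walls slope out 5. In its middle a conical boss, 19 wide at the foot, 11 high. A key 17-18 wide sticks 11 out of the +x end wall; the -x end wall is plain. Grooved half goes to the +x end, plain half to the -x end. All mm.
- core: Wooden core, a round plug standing upright, 54 mm high: foot 31 mm across and 8 mm high, stem 28 mm narrowing to 26 mm at 50 mm height (take it at 38 mm, from above). Origin: centre of the underside, z up. A hole in its underside, 23 mm across (26 mm at the mouth), 13 mm deep, goes over the bed's boss. Seated, its origin is 24 mm above the bed's, on the bed's z axis.
- half_grooved: Upright plaster block 60 (y) x 40 (x) x 74 mm, on top half a neck of radius 19.5, to z 84. Origin: middle of the BACK face's bottom edge; +x out of the back, parting face at x -40. In that face a hollow of radius 20 to z 60, over it a half pour hole 18 wide. Groove 24 wide, 12 deep down the back. Take across y at x -18, z 58. Seated: origin at x 41, z 24 in the bed, its x along the bed's +x.
- half_plain: As half_grooved in all sizes, axes and grip (60 x 40 x 74 mm, neck to 84), but the back has no groove and four knobs stand 1.5 mm out of the parting face. Origin: middle of the BACK face's bottom edge; +x out of the back, parting face at x -40 mm. Bottom edges of both halves are bevelled. Seated: origin at x -41, z 24 mm in the bed, its x along the bed's -x.
- pour_collar: White plaster funnel ring, round, 40 mm high, standing on its skirt, 62 mm across and 12 high; above a shoulder a cylinder 48 mm across from z 20 to 40 (take it there, z 30). Origin: centre of the underside, z up. The skirt is 48 mm wide inside (54 at the mouth), 12 deep, and goes over the 39 mm neck of the closed halves. Seated, its origin is 98 mm above the bed's, on the bed's z axis.
- pigment_pot_1: Bystander: low pigment pot with black screw lid, 55 mm across, 52 mm high; origin at the centre of its underside.
- pigment_pot_3: Bystander: tan pigment pot with red screw lid, 55 mm across, 76 mm high; origin at the centre of its underside.
- beaker: Bystander: empty whitish beaker, 81 mm across, 92 mm high; origin at the centre of its underside.
- pigment_pot_2: Bystander: blue-grey pigment pot with whitish screw lid, 55 mm across, 64 mm high; origin at the centre of its underside.
- cast_piece_3: Bystander: plain solid plaster block, 68 x 92 x 44 mm, lying flat; origin at the centre of its underside. Not part of this mould.

How it is judged:
By the outcome, as a careful person would: the job done as asked, in the order asked, and still so for the second after the job is handed in, with the robot touching nothing.
It also fails if it takes over 120 s, if anything falls off the work surface, if the arm or the gripper's body presses on something with over 40 N, if the wrist force passes 120 N, or if a joint passes its speed limit or range.

## Working session

There is one attempt and no reset: what is moved stays moved. The work goes in short steps, Python scripts to look and compute and a tool call to move; the robot and the scene stay as the last step left them, time stands still between calls to the robot, and variables do not carry over. Pictures are saved under pics/ and viewed, and the job is handed in when it is done.

Besides the shell and the picture viewer there is one more tool, called after ">>>" as name(argument=value, ...), one argument or row to a line, values as JSON. carry_out: Moves the arm, as the interface text tells. Shift numbers are shares of 40 cm and turn numbers shares of 6 degrees, none past 1 either way. Its arguments: {"type":"object","properties":{"motion":{"type":"string"}},"required":["motion"]}

```bash
ls -la; mkdir -p pics
cat > h.py <<'E'
from station import *
import numpy as np, cv2
from scipy.spatial.transform import Rotation as R
def cal(n):
    c=get_calibration(n); return c, cv2.Rodrigues(np.array(c['rvec'],float))[0], np.array(c['tvec'],float)
def world(n,depth,mask=None):
    c,Rm,t=cal(n)
    v,u=np.nonzero(mask) if mask is not None else np.indices(depth.shape).reshape(2,-1)
    z=depth[v,u]; k=z>0; v,u,z=v[k],u[k],z[k]
    p=np.c_[(u-c['cx'])/c['fx']*z,(v-c['cy'])/c['fy']*z,z]
    return (p-t)@Rm
def c2w(n,p):
    c,Rm,t=cal(n); return (np.array(p)-t)@Rm
E
python3 - <<'E'
from h import *
print(state())
for n in('top','side'):
    im,d=read_camera(n); cv2.imwrite(f'pics/{n}0.png',im[...,::-1]); np.save(f'{n}0.npy',d)
    c,Rm,t=cal(n); print(n,c['fx'],-Rm.T@t, Rm[2])
    for o in ['mould_bed','core','half_grooved','half_plain','pour_collar','pigment_pot_1','beaker','cast_piece_3']:
        print(o,[(np.round(c2w(n,r['point']),3),round(r['conf'],2)) for r in find_in(n,o)])
E
```

```text
total 12
drwxr-xr-x  3 agent agent 4096 Dec  7 14:22 .
drwxr-xr-x 23 root  root  4096 Dec  7 14:22 ..
drwxr-xr-x  2 agent agent 4096 Dec  7 14:22 pics
{'clock': 0.0, 'joints': array([-1.42230221e+00,  3.78110799e-01,  7.95918930e-02,  1.27439914e+00,
       -2.54829196e-06,  1.46047534e+00]), 'joint_vel': array([-1.07684770e-03, -1.30413975e-03, -8.50762742e-04,  6.90077820e-04,
        9.88042371e-04,  4.14369280e-06]), 'joint_efforts': array([-1.18093785e-04, -4.63606811e+01,  2.69874322e+01,  2.09976104e-02,
       -2.60654355e-05, -5.86351533e-06]), 'tool_pos': array([ 0.14705837, -0.55519652,  0.23832045]), 'ee_rot': array([-7.34769641e-04,  7.92443652e-01, -6.09944205e-01, -7.65204716e-04]), 'wrist_force': array([ 0.53904785, -0.07772508,  0.48809194]), 'wrist_torque': array([ 0.01992578, -0.0073251 ,  0.01429581]), 'grip_width': 0.08526463168403761}
top 515.9391181011187 [ 0.2624611  -0.00895616  1.38979494] [ 0.21142926  0.00801877 -0.97736041]
mould_bed [(array([ 0.464, -0.016,  0.027]), 0.83)]
core [(array([0.429, 0.345, 0.05 ]), 0.71)]
half_grooved [(array([ 0.413, -0.325,
[... 400 characters left out ...]
y([ 0.645, -0.417,  0.047]), 0.52)]
side 455.74970180268923 [0.06658256 0.73972045 0.54649006] [ 0.46034259 -0.72856871 -0.5072202 ]
mould_bed []
core [(array([0.423, 0.361, 0.033]), 0.58), (array([ 0.409, -0.149,  0.044]), 0.26)]
half_grooved [(array([0.647, 0.022, 0.04 ]), 0.57), (array([ 0.416, -0.317,  0.046]), 0.56)]
half_plain [(array([ 0.6  , -0.168,  0.041]), 0.88)]
pour_collar [(array([0.586, 0.196, 0.024]), 0.69), (array([ 0.414, -0.319,  0.043]), 0.6)]
pigment_pot_1 [(array([0.65 , 0.024, 0.038]), 0.87), (array([ 0.408, -0.146,  0.047]), 0.84), (array([0.412, 0.194, 0.054]), 0.56)]
beaker [(array([ 0.63 , -0.374,  0.067]), 0.55)]
cast_piece_3 [(array([0.613, 0.418, 0.039]), 0.78)]
```

View pics/top0.png

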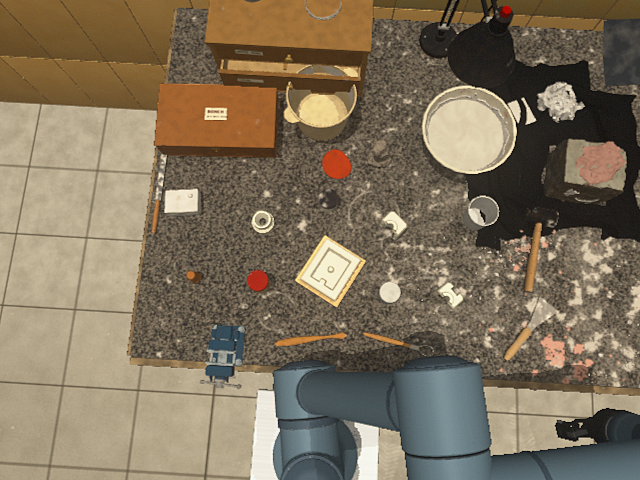

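View pics/side0.png

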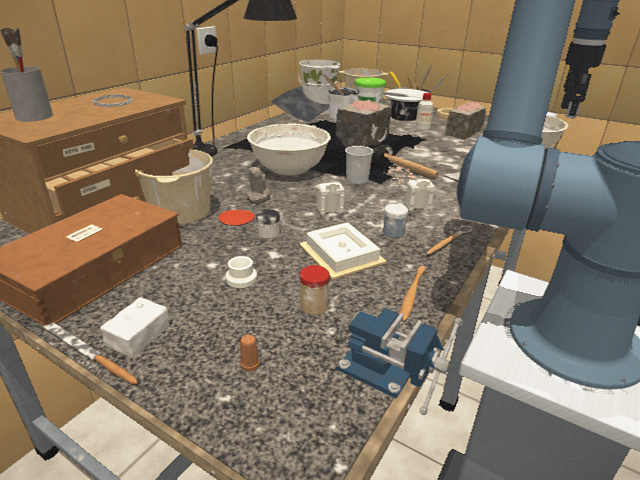

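The top picture shows the bed at about (331,270), core (193,276), collar (262,222), half_plain (394,224), half_grooved (452,293). The pots are at (258,281), (390,292) and (330,199), the beaker at (483,212), and the block at (182,201). I'll zoom in on these.

Run:
```python
import cv2,numpy as np
t=cv2.imread('pics/top0.png'); s=cv2.imread('pics/side0.png')
f=lambda im,u,v,r=38:cv2.resize(im[v-r:v+r,u-r:u+r],(390,295) if 0 else (266,266),interpolation=cv2.INTER_CUBIC)
a=np.hstack([f(t,331,270),f(t,394,224,25),f(t,452,293,25)])
b=np.hstack([f(s,342,248,45),f(s,330,198,25),f(s,420,195,25)])
cv2.imwrite('pics/z0.png',np.vstack([a,b]))
```

```text
(no output)
```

View pics/z0.png

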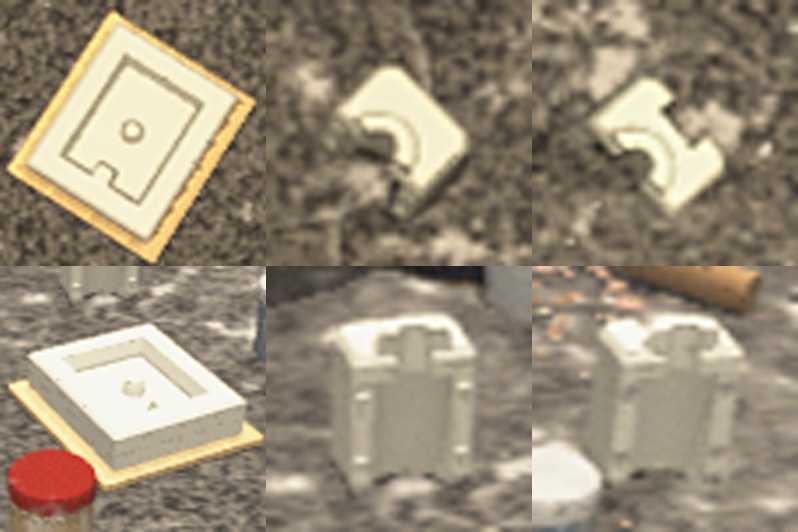

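Run:
```python
from h import *
M={}
for n in('top','side'):
    im,d=read_camera(n); M[n+'_d']=d; M[n+'_im']=im
    for o in ['mould_bed','core','half_grooved','half_plain','pour_collar','pigment_pot_1','beaker','cast_piece_3']:
        for i,r in enumerate(trace(n,o)):
            m=np.array(r['pixels']); p=world(n,d,m); M[f'{n}_{o}_{i}']=m
            if len(p)==0: print(n,o,i,'empty');continue
            print(n,o,i,round(r['conf'],2),m.sum(),'med',np.round(np.median(p,0),3),'z pct',np.round(np.percentile(p[:,2],[2,25,50,75,98]),3))
np.savez('m0.npz',**M)
```

```text
top mould_bed 0 0.87 2799 med [ 0.468 -0.015  0.027] z pct [0.001 0.012 0.027 0.037 0.042]
top core 0 0.42 136 med [0.427 0.343 0.048] z pct [0.005 0.022 0.048 0.053 0.059]
top half_grooved 0 0.84 395 med [ 0.414 -0.323  0.073] z pct [-0.     0.066  0.073  0.077  0.086]
top half_plain 0 0.75 392 med [ 0.595 -0.177  0.073] z pct [0.001 0.067 0.073 0.076 0.086]
top pour_collar 0 0.59 389 med [0.589 0.176 0.026] z pct [-0.001  0.015  0.026  0.036  0.044]
top pour_collar 1 0.43 389 med [0.655 0.002 0.051] z pct [0.001 0.047 0.051 0.053 0.057]
top pigment_pot_1 0 0.97 352 med [ 0.413 -0.168  0.063] z pct [0.02  0.061 0.063 0.065 0.069]
top pigment_pot_1 1 0.73 411 med [0.422 0.167 0.075] z pct [0.01  0.072 0.075 0.077 0.081]
top pigment_pot_1 2 0.56 393 med [0.656 0.002 0.051] z pct [0.001 0.047 0.051 0.053 0.057]
top beaker 0 0.78 887 med [ 0.648 -0.413  0.046] z pct [0.003 0.013 0.046 0.073 0.094]
side core 0 0.76 610 med [0.423 0.359 0.033] z pct [0.001 0.015 0.033 0.051 0.056]
side half_grooved 0 0.85 760 med [ 0.414 -0.318  0.042] z pct [0.002 0.023 0.042 0.066 0.083]
side half_plain 0 0.71 749 med [ 0.594 -0.169  0.044] z pct [0.003 0.023 0.044 0.066 0.084]
side pour_collar 0 0.63 796 med [0.584 0.193 0.025] z pct [0.002 0.014 0.025 0.035 0.042]
side pigment_pot_1 0 0.93 680 med [ 0.409 -0.148  0.045] z pct [0.004 0.024 0.045 0.063 0.065]
side pigment_pot_1 1 0.73 1309 med [0.414 0.19  0.057] z pct [0.004 0.03  0.057 0.076 0.078]
side pigment_pot_1 2 0.66 576 med [0.648 0.02  0.038] z pct [0.004 0.02  0.038 0.052 0.054]
side beaker 0 0.6 858 med [ 0.63  -0.376  0.063] z pct [0.004 0.034 0.063 0.081 0.092]
side beaker 1 0.18 767 med [ 0.414 -0.318  0.043] z pct [0.002 0.023 0.043 0.066 0.083]
side cast_piece_3 0 0.57 2569 med [0.615 0.415 0.039] z pct [0.002 0.022 0.039 0.041 0.043]
side cast_piece_3 1 0.55 904 med [ 0.63  -0.376  0.061] z pct [0.002 0.033 0.061 0.08  0.092]
```

```bash
cat > fit.py <<'E'
from h import *
from scipy.optimize import minimize
from scipy.ndimage import binary_erosion, gaussian_filter
def grid(b,s=1.0):
    ax=[np.arange(l+s/2,h,s) for l,h in b]; return np.meshgrid(*ax,indexing='ij')
def surf(inside,X):
    return np.stack([a[inside&~binary_erosion(inside)] for a in X],1)/1000
def half(groove):
    X=grid([(-42,0),(-30,30),(0,84)]); x,y,z=X
    i=(z<74)&(x>-40)
    r=np.hypot(x+40,y); i|=(z>=74)&(r<19.5)&(x>-40)
    i&=~((r<20)&(z<60)); i&=~(r<9)
    if groove: i&=~((x>-12)&(abs(y)<12)&(z<74))
    return surf(i,X)
def core():
    X=grid([(-16,16),(-16,16),(0,54)]); x,y,z=X; r=np.hypot(x,y)
    return surf(r<np.where(z<8,15.5,14-(z-8)/42),X)
def collar():
    X=grid([(-31,31),(-31,31),(0,40)]); x,y,z=X; r=np.hypot(x,y)
    i=r<np.where(z<12,31,np.where(z<20,31-7*(z-12)/8,24)); i&=~((z<12)&(r<24)); i&=~(r<9)
    return surf(i,X)
def slabtop():
    return surf(*(lambda X:(np.ones(X[0].shape,bool),X))(grid([(-65,65),(-54.5,54.5),(8,38)])))
def bed():
    X=grid([(-75,75),(-67,67),(0,38)]); x,y,z=X
    return surf((z<8)|((abs(x)<65)&(abs(y)<54.5)),X)
def proj(n,P):
    c,Rm,t=cal(n); q=P@Rm.T+t
    return np.c_[q[:,0]/q[:,2]*c['fx']+c['cx'],q[:,1]/q[:,2]*c['fy']+c['cy']]
S=4
def render(n,P,box):
    u0,v0,w,h=box
    q=(proj(n,P)-[u0,v0]+0.5)*S; q=np.floor(q).astype(int)
    k=(q[:,0]>=0)&(q[:,1]>=0)&(q[:,0]<w*S)&(q[:,1]<h*S); q=q[k]
    m=np.zeros((h*S,w*S),np.uint8); m[q[:,1],q[:,0]]=1
    m=cv2.morphologyEx(m,cv2.MORPH_CLOSE,np.ones((5,5),np.uint8))
    return cv2.resize(m.astype(np.float32),(w,h),interpolation=cv2.INTER_AREA)
def place(P,x,y,a,z=0):
    return P@R.from_euler('z',a).as_matrix().T+[x,y,z]
def fit(P,masks,x0,round_=False,z=0):
    data=[]
    for n,m in masks:
        v,u=np.nonzero(m); b=(max(u.min()-8,0),max(v.min()-8,0)); w=u.max()-b[0]+9;h=v.max()-b[1]+9
        data.append((n,m[b[1]:b[1]+h,b[0]:b[0]+w].astype(np.float32),(b[0],b[1],min(w,640-b[0]),min(h,480-b[1]))))
    def f(p):
        Q=place(P,p[0]/100,p[1]/100,p[2] if not round_ else 0,z)
        return sum((cv2.GaussianBlur(render(n,Q,b),(0,0),.6)-cv2.GaussianBlur(m,(0,0),.6)).__pow__(2).sum()/m.sum() for n,m,b in data)
    p0=np.array([x0[0]*100,x0[1]*100,x0[2]]); 
    sim=[p0,p0+[1,0,0],p0+[0,1,0],p0+[0,0,.2]]
    if round_: p0=p0[:2]; sim=[p0,p0+[1,0],p0+[0,1]]
    r=minimize(f,p0,method='Nelder-Mead',options=dict(initial_simplex=sim,xatol=.005,fatol=1e-4))
    return np.r_[r.x[:2]/100,r.x[2:]],r.fun
E
cat > f0.py <<'E'
from fit import *
M=np.load('m0.npz')
for o,P,x0,rd in [('half_grooved',half(1),(.40,-.32),0),('half_plain',half(0),(.59,-.17),0),('core',core(),(.425,.35,0),1),('pour_collar',collar(),(.585,.185,0),1),('mould_bed',bed(),(.46,-.015),0)]:
    for cams in (['top'],['side'],['top','side']):
        ms=[(n,M[f'{n}_{o}_0']) for n in cams if f'{n}_{o}_0' in M]
        if not ms: continue
        if rd: print(o,cams,*[np.round(v,4) for v in fit(P,ms,x0,True)]);continue
        best=min((fit(P,ms,(*x0,a)) for a in np.arange(-3,3.1,.75)),key=lambda r:r[1])
        print(o,cams,np.round(best[0],4),round(best[1],4))
E
time python3 f0.py
```

```text
half_grooved ['top'] [ 0.4304 -0.3398 -0.8054] 0.0521
half_grooved ['side'] [ 0.4282 -0.3386 -0.8969] 0.0198Traceback (most recent call last):
  File "f0.py", line 8, in <module>
    best=min((fit(P,ms,(*x0,a)) for a in np.arange(-3,3.1,.75)),key=lambda r:r[1])
  File "f0.py", line 8, in <genexpr>
    best=min((fit(P,ms,(*x0,a)) for a in np.arange(-3,3.1,.75)),key=lambda r:r[1])
              ~~~^^^^^^^^^^^^^^
  File "fit.py", line 51, in fit
    r=minimize(f,p0,method='Nelder-Mead',options=dict(initial_simplex=sim,xatol=.005,fatol=1e-4))
    res = _minimize_neldermead(fun, x0, args, callback, bounds=bounds,
                               **options)
    fxcc = func(xcc)
    fx = function(np.copy(x), *(wrapper_args + args))
  File "fit.py", line 47, in f
    return sum((cv2.GaussianBlur(render(n,Q,b),(0,0),.6)-cv2.GaussianBlur(m,(0,0),.6)).__pow__(2).sum()/m.sum() for n,m,b in data)
  File "fit.py", line 47, in <genexpr>
    return sum((cv2.GaussianBlur(render(n,Q,b),(0,0),.6)-cv2.GaussianBlur(m,(0,0),.6)).__pow__(2).sum()/m.sum() for n,m,b in data)
                                 ~~~~~~^^^^^^^
  File "fit.py", line 33, in render
    q=(proj(n,P)-[u0,v0]+0.5)*S; q=np.floor(q).astype(int)
       ~~~~^^^^^
  File "fit.py", line 28, in proj
    c,Rm,t=cal(n); q=P@Rm.T+t
           ~~~^^^
  File "h.py", line 5, in cal
    c=get_calibration(n); return c, cv2.Rodrigues(np.array(c['rvec'],float))[0], np.array(c['tvec'],float)
ValueError: time passes only in moves, steps and waits

real	0m9.824s
user	0m8.531s
sys	0m0.299s
```

```bash
sed -i 's/^def cal(n):/import functools\n@functools.cache\ndef cal(n):/' h.py; time python3 f0.py
```

```text
half_grooved ['top'] [ 0.4304 -0.3398 -0.8054] 0.0521
half_grooved ['side'] [ 0.4282 -0.3386 -0.8969] 0.0198
half_grooved ['top', 'side'] [ 0.43   -0.3399 -0.8227] 0.0811
half_plain ['top'] [ 0.6122 -0.1887 -0.7256] 0.033
half_plain ['side'] [ 0.6121 -0.1872 -0.7654] 0.0356
half_plain ['top', 'side'] [ 0.6121 -0.189  -0.7535] 0.0773
core ['top'] [0.4298 0.3483] 0.0224
core ['side'] [0.4297 0.3523] 0.013
core ['top', 'side'] [0.4306 0.3506] 0.0908
pour_collar ['top'] [0.5934 0.1784] 0.0208
pour_collar ['side'] [0.5946 0.1805] 0.01
pour_collar ['top', 'side'] [0.594  0.1795] 0.0494
mould_bed ['top'] [ 0.4714 -0.0146  2.6274] 0.0097
mould_bed ['top', 'side'] [ 0.4714 -0.0146  2.6274] 0.0097
real	0m20.267s
user	0m20.817s
sys	0m0.132s
```

```bash
cat > ov.py <<'E'
from fit import *
def rect(a,b,z): return np.array([[a,b,z],[-a,b,z],[-a,-b,z],[a,-b,z]])/1000
def overlay(n,im,pose,box,fn,k=6,extra=[]):
    L=[(rect(65,54.5,38),(0,0,255)),(rect(47,36.5,38),(0,200,0)),(rect(42,31.5,24),(255,0,0)),(rect(75,67,8),(255,0,255))]
    th=np.linspace(0,2*np.pi,40)
    L.append((np.c_[9.5*np.cos(th),9.5*np.sin(th),24+0*th]/1000,(0,128,255)))
    u,v,r=box; c=cv2.resize(im[v-r:v+r,u-r:u+r],None,fx=k,fy=k,interpolation=cv2.INTER_CUBIC)[...,::-1].copy()
    for P,col in [(place(P,*pose),c_) for P,c_ in L]+extra:
        q=(proj(n,P)-[u-r,v-r]+.5)*k
        cv2.polylines(c,[np.round(q).astype(np.int32)],True,col,1)
    cv2.imwrite(fn,c)
if __name__=='__main__':
    M=np.load('m0.npz')
    overlay('top',M['top_im'],(.4714,-.0146,2.6274),(331,270,42),'pics/ovt.png')
    overlay('side',M['side_im'],(.4714,-.0146,2.6274),(342,245,50),'pics/ovs.png')
    a=cv2.imread('pics/ovt.png');b=cv2.imread('pics/ovs.png')
    print(a.shape,b.shape); cv2.imwrite('pics/ov.png',np.hstack([cv2.resize(a,(400,400)),cv2.resize(b,(400,400))]))
E
python3 ov.py
```

```text
(504, 504, 3) (600, 600, 3)
```

View pics/ovt.png

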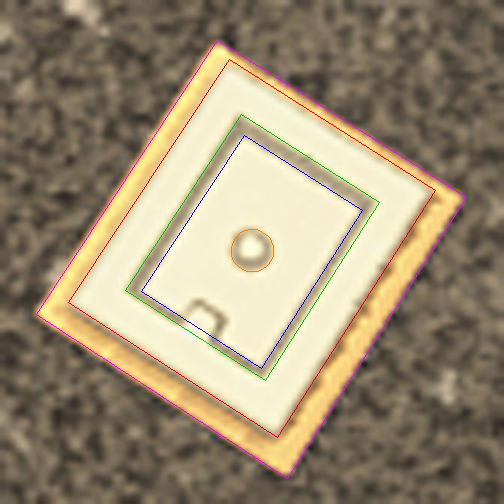

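View pics/ovs.png

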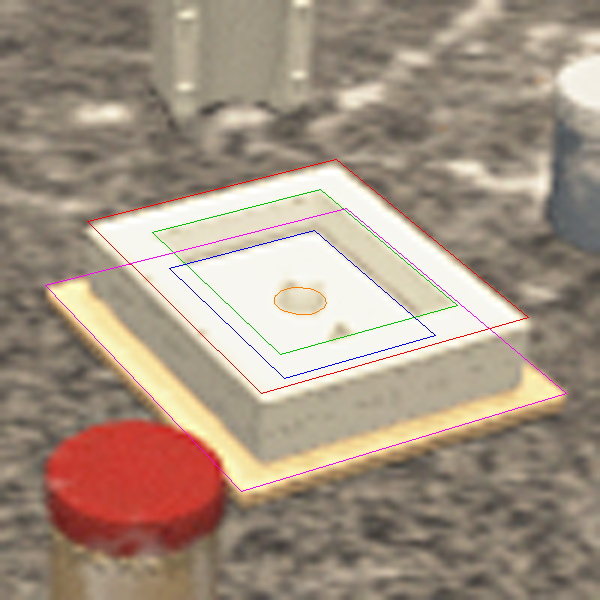

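>>> carry_out(
  motion="0 0 0 0 0 -1 1;0 0 0 0 0 -1 1;0 0 0 0 0 -1 1;0 0 0 0 0 -1 1;0 0 0 0 0 -1 1;0 0 0 0 0 -1 1;0 0 0 0 0 -1 1;0 0 0 0 0 -1 1;0 0 0 0 0 -1 1;0 0 0 0 0 -1 1",
)

```text
clock: 2.8
tool_pos: [0.1472, -0.5559, 0.2393]
ee_rot: [0.0, 0.992, -0.13, 0.0]
wrist_force: [-0.3, 0.3, 0.8]
grip_width: 0.0855
```

>>> carry_out(
  motion="0 0 0 0 0 -1 1;0 0 0 0 0 -1 1;0 0 0 0 0 -1 1;0 0 0 0 0 -1 1;0 0 0 0 0 -1 1;0 0 0 0 0 -1 1;0 0 0 0 0 -1 1;0 0 0 0 0 -1 1;0 0 0 0 0 -1 1;0 0 0 0 0 -1 1;0 0 0 0 0 0 1",
)

```text
clock: 3.9
tool_pos: [0.1472, -0.5559, 0.2393]
ee_rot: [0.0, 0.924, 0.381, -0.0]
wrist_force: [0.1, -0.4, 0.4]
grip_width: 0.0854
```

```bash
python3 plan.py 0.50 -0.1 0.24 0.785;python3 plan.py 0.430 0.350 0.20 0.785
```

```text
clock 3.9 j [-1.42  0.38  0.08  1.27 -0.   -0.63] pos [ 0.1472 -0.5559  0.2393] yaw 0.7822 grip 0.0854
total shift/0.4 [ 1.429  -0.1867 -0.0018] turn/6 [ 0.     0.    -0.027] rows>= 12.702119264047061 dyaw 0.003
after turn, shift/0.4 in target frame [ 1.4295 -0.1827 -0.0017]
clock 3.9 j [-1.42  0.38  0.08  1.27 -0.   -0.63] pos [ 0.1472 -0.5559  0.2393] yaw 0.7822 grip 0.0854
total shift/0.4 [ 2.0978 -1.1081  0.0982] turn/6 [ 0.     0.    -0.027] rows>= 18.64727244364804 dyaw 0.003
after turn, shift/0.4 in target frame [ 2.1009 -1.1022  0.0983]
```

>>> carry_out(
  motion="0.119 -0.0156 0 0 0 0 1;0.119 -0.0156 0 0 0 0 1;0.119 -0.0156 0 0 0 0 1;0.119 -0.0156 0 0 0 0 1;0.119 -0.0156 0 0 0 0 1;0.119 -0.0156 0 0 0 0 1;0.119 -0.0156 0 0 0 0 1;0.119 -0.0156 0 0 0 0 1;0.119 -0.0156 0 0 0 0 1;0.119 -0.0156 0 0 0 0 1;0.119 -0.0156 0 0 0 0 1;0.119 -0.0156 0 0 0 0 1",
)

```text
clock: 5.1
tool_pos: [0.5005, -0.0983, 0.2395]
ee_rot: [0.0, 0.925, 0.38, 0.0]
wrist_force: [0.4, -1.0, -0.6]
grip_width: 0.0854
```

>>> carry_out(
  motion="0.067 -0.092 0.01 0 0 0 1;0.067 -0.092 0.01 0 0 0 1;0.067 -0.092 0.01 0 0 0 1;0.067 -0.092 0.01 0 0 0 1;0.067 -0.092 0.01 0 0 0 1;0.067 -0.092 0.01 0 0 0 1;0.067 -0.092 0.01 0 0 0 1;0.067 -0.092 0.01 0 0 0 1;0.067 -0.092 0.01 0 0 0 1;0.067 -0.092 0.01 0 0 0 1;0 0 0 0 0 0 1",
)

```text
clock: 6.2
tool_pos: [0.4287, 0.3545, 0.1985]
ee_rot: [-0.001, 0.924, 0.383, 0.0]
wrist_force: [-0.1, -1.5, 0.1]
grip_width: 0.0854
```

```bash
python3 plan.py 0.430 0.350 0.027 0.785
python3 - <<'E'
from h import *
for n in('top','side'):
    im,d=read_camera(n); cv2.imwrite(f'pics/{n}1.png',im[...,::-1])
E
```

```text
clock 6.2 j [ 0.58  0.35 -0.06  1.16  0.    1.36] pos [0.4287 0.3545 0.1985] yaw 0.7866 grip 0.0854
total shift/0.4 [-0.0059  0.0109  0.4287] turn/6 [-0.015 -0.007  0.015] rows>= 3.8108462641991934 dyaw -0.002
after turn, shift/0.4 in target frame [-0.0055  0.0102  0.4287]
```

View pics/top1.png

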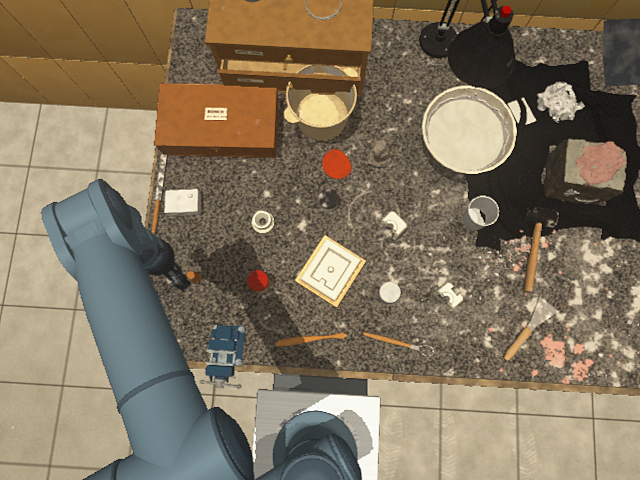

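View pics/side1.png

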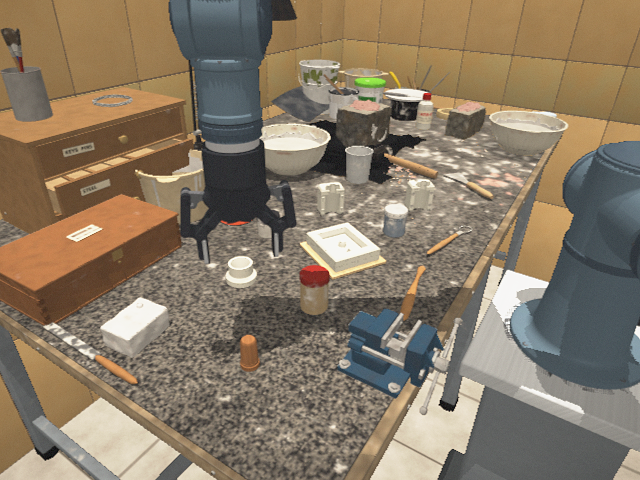

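>>> carry_out(
  motion="-0.0055 0.0105 0 0 0 0 1;0 0 0.07 0 0 0 1;0 0 0.07 0 0 0 1;0 0 0.07 0 0 0 1;0 0 0.07 0 0 0 1;0 0 0.07 0 0 0 1;0 0 0.05 0 0 0 1;0 0 0.028 0 0 0 1;0 0 0 0 0 0 1",
)

```text
clock: 7.2
tool_pos: [0.431, 0.3433, 0.0269]
ee_rot: [0.0, 0.925, 0.38, -0.001]
wrist_force: [-0.9, 0.4, 0.0]
grip_width: 0.0854
```

>>> carry_out(
  motion="0 0 0 0 0 0 0;0 0 0 0 0 0 0;0 0 0 0 0 0 0;0 0 0 0 0 0 0;0 0 0 0 0 0 0;0 0 0 0 0 0 0;0 0 0 0 0 0 0;0 0 0 0 0 0 0;0 0 0 0 0 0 0;0 0 0 0 0 0 0",
)

```text
clock: 8.2
tool_pos: [0.4324, 0.3459, 0.0292]
ee_rot: [-0.0, 0.924, 0.381, 0.001]
wrist_force: [-0.5, -1.3, 6.4]
grip_width: 0.0245
```

```bash
cat > look.py <<'E'
from h import *
import sys
# look.py tag n,u,v,r ...
tag=sys.argv[1]; out=[]
for a in sys.argv[2:]:
    n,u,v,r=a.split(','); u,v,r=int(u),int(v),int(r)
    im,d=read_camera(n)
    out.append(cv2.resize(im[max(v-r,0):v+r,max(u-r,0):u+r],(400,400),interpolation=cv2.INTER_CUBIC))
cv2.imwrite(f'pics/{tag}.png',np.hstack(out)[...,::-1])
s=state(); print(s['clock'],np.round(s['tool_pos'],4),s['grip_width'],np.round(s['joints'],2))
E
python3 look.py c1 side,249,340,60 top,193,276,40
```

```text
8.3 [0.4324 0.346  0.0293] 0.02470876865611003 [ 0.56  0.49 -0.33  0.75 -0.    1.35]
```

View pics/c1.png

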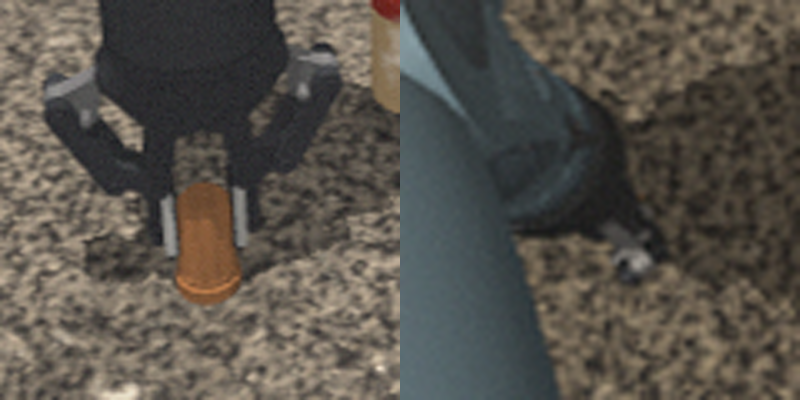

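>>> carry_out(
  motion="0 0 -0.02 0 0 0 0;0 0 -0.05 0 0 0 0;0 0 -0.09 0 0 0 0;0 0 -0.1 0 0 0 0;0 0 -0.1 0 0 0 0;0 0 -0.05 0 0 0 0;0 0 0 0 0 0 0;0 0 0 0 0 0 0",
)

```text
clock: 9.1
tool_pos: [0.4315, 0.3453, 0.192]
ee_rot: [0.0, 0.924, 0.381, 0.0]
wrist_force: [-0.8, -1.5, -1.3]
grip_width: 0.0244
```

```bash
python3 look.py c2 side,249,270,70; python3 plan.py 0.471 -0.014 0.19 0.785
cat > incore.py <<'E'
from fit import *
def one(n,o,P,x0,z,rd=True):
    im,d=read_camera(n); r=trace(n,o)
    for k in r[:2]:
        m=np.array(k['pixels']); p=world(n,d,m); print(n,o,round(k['conf'],2),m.sum(),np.round(np.median(p,0),3),np.round(np.percentile(p[:,2],[2,98]),3))
        print(*fit(P,[(n,m)],x0,rd,z))
if __name__=='__main__':
    s=state(); t=s['tool_pos']; one('side','core',core(),(t[0]-.003,t[1]+.003,0),t[2]-.029)
E
python3 incore.py
```

```text
9.15 [0.4308 0.3449 0.1909] 0.024699716676715878 [ 0.56  0.35 -0.09  1.14 -0.    1.35]
clock 9.15 j [ 0.56  0.35 -0.09  1.14 -0.    1.35] pos [0.4308 0.3449 0.1909] yaw 0.7825 grip 0.0247
total shift/0.4 [-0.5612  0.7071  0.0031] turn/6 [-0.003  0.019 -0.024] rows>= 6.285353903556463 dyaw 0.003
after turn, shift/0.4 in target frame [-0.563   0.7057  0.0023]
side core 0.63 770 [0.419 0.358 0.193] [0.164 0.217]
[0.42621183 0.34906696] 0.022174978628754616
side core 0.34 2872 [0.458 0.01  0.027] [0.005 0.04 ]
[0.42779575 0.34786143] 0.9764676094055176
```

View pics/c2.png

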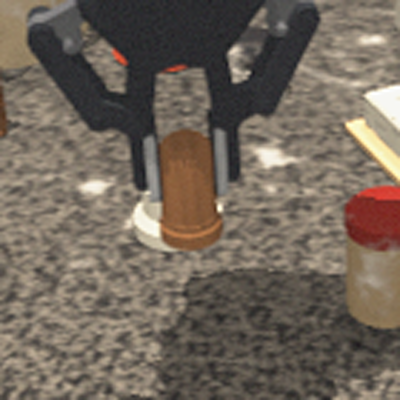

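Run:
```python
from fit import *
im,d=read_camera('side')
for o in ('mould_bed','core'):
  for k in trace('side',o):
    m=np.array(k['pixels']); p=world('side',d,m); print(o,m.sum(),np.round(np.median(p,0),3))
    if m.sum()>2000:
        cv2.imwrite('pics/bm.png',m[190:300,280:400].astype(np.uint8)*255)
        for P in (bed(),): print(fit(P,[('side',m)],(.4714,-.0146,2.6274)))
```

```text
mould_bed 2839 [0.458 0.01  0.027]
(array([ 0.47144004, -0.01351747,  2.63565702]), np.float64(0.029678458347916603))
core 745 [0.418 0.357 0.192]
core 693 [ 0.408 -0.149  0.044]
```

```bash
python3 plan.py 0.4749 -0.0175 0.19 0.785
```

```text
clock 9.4 j [ 0.56  0.35 -0.09  1.14 -0.    1.35] pos [0.4308 0.3448 0.1907] yaw 0.7824 grip 0.0248
total shift/0.4 [-0.5603  0.7202  0.0028] turn/6 [-0.005  0.026 -0.025] rows>= 6.401593981992837 dyaw 0.003
after turn, shift/0.4 in target frame [-0.5621  0.7187  0.0017]
```

>>> carry_out(
  motion="-0.056 0.072 0 0 0 0 0;-0.056 0.072 0 0 0 0 0;-0.056 0.072 0 0 0 0 0;-0.056 0.072 0 0 0 0 0;-0.056 0.072 0 0 0 0 0;-0.056 0.072 0 0 0 0 0;-0.056 0.072 0 0 0 0 0;-0.056 0.072 0 0 0 0 0;-0.056 0.072 0 0 0 0 0;-0.056 0.072 0 0 0 0 0;0 0 0 0 0 0 0;0 0 0 0 0 0 0",
)

```text
clock: 10.6
tool_pos: [0.4754, -0.0173, 0.1916]
ee_rot: [-0.0, 0.925, 0.38, -0.0]
wrist_force: [0.3, -0.1, -0.3]
grip_width: 0.0245
```

```bash
python3 incore.py;  python3 plan.py 0.4749 -0.0175 0.085 0.785
```

```text
side core 0.72 384 [ 0.465 -0.003  0.192] [0.162 0.217]
[ 0.47067998 -0.01405326] 0.026750123128294945
clock 10.7 j [-0.17  0.2  -0.29  1.08  0.    0.62] pos [ 0.4752 -0.0161  0.1917] yaw 0.7831 grip 0.0247
total shift/0.4 [-0.003   0.0022  0.2668] turn/6 [-0.01   0.003 -0.018] rows>= 2.37142678375174 dyaw 0.002
after turn, shift/0.4 in target frame [-0.003   0.0019  0.2668]
```

>>> carry_out(
  motion="0.0015 0 0.08 0 0 0 0;0 0 0.08 0 0 0 0;0 0 0.08 0 0 0 0;0 0 0.025 0 0 0 0;0 0 0 0 0 0 0;0 0 0 0 0 0 0",
)

```text
clock: 11.3
tool_pos: [0.4768, -0.016, 0.0871]
ee_rot: [0.0, 0.924, 0.382, 0.001]
wrist_force: [0.9, 0.2, -1.4]
grip_width: 0.0246
```

```bash
python3 look.py c3 side,342,235,45 top,331,260,45;  python3 plan.py 0.4749 -0.0175 0.0532 0.785;python3 incore.py
```

```text
11.4 [ 0.4777 -0.0165  0.0878] 0.024654981710758656 [-0.17  0.29 -0.46  0.82 -0.    0.62]
clock 11.4 j [-0.17  0.29 -0.46  0.82 -0.    0.62] pos [ 0.4777 -0.0165  0.0878] yaw 0.7829 grip 0.0247
total shift/0.4 [-0.007  -0.0033  0.0864] turn/6 [ 0.026 -0.018 -0.02 ] rows>= 0.7682904218187565 dyaw 0.002
after turn, shift/0.4 in target frame [-0.0068 -0.0031  0.0865]
side core 0.9 316 [ 0.467 -0.002  0.086] [0.06  0.114]
[ 0.47151337 -0.00981446] 0.0497131422162056
```

View pics/c3.png

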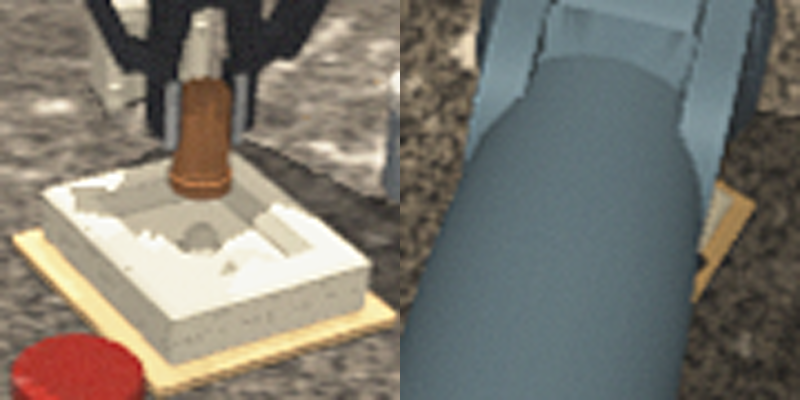

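>>> carry_out(
  motion="-0.005 -0.003 0 0 0 0 0;0 0 0 0 0 0 0;0 0 0 0 0 0 0",
)

```text
clock: 11.8
tool_pos: [0.4739, -0.0171, 0.0863]
ee_rot: [0.0, 0.924, 0.381, 0.0]
wrist_force: [-0.0, -0.4, -0.0]
grip_width: 0.0245
```

```bash
python3 incore.py;  python3 plan.py 0.4749 -0.0175 0.0532 0.785
python3 - <<'E'
from ov import *
s=state();t=s['tool_pos'];im,d=read_camera('side')
th=np.linspace(0,6.28,40); c=lambda r,z,x,y:np.c_[x+r*np.cos(th),y+r*np.sin(th),z+0*th]
X=[(c(.0155,t[2]-.029,.4714,-.0140),(0,0,255)),(c(.013,t[2]+.025,.4714,-.0140),(0,0,255))]
overlay('side',im,(.4714,-.0138,2.632),(342,235,45),'pics/c4.png',8,X)
E
```

```text
side core 0.72 322 [ 0.464 -0.003  0.086] [0.059 0.113]
[ 0.46835571 -0.01224936] 0.03962889313697815
side core 0.16 688 [ 0.408 -0.149  0.045] [0.004 0.065]
[ 0.47085019 -0.01409681] 0.9562857747077942
clock 11.9 j [-0.17  0.29 -0.47  0.81 -0.    0.62] pos [ 0.4739 -0.0171  0.0862] yaw 0.7822 grip 0.0243
total shift/0.4 [0.0011 0.0026 0.0824] turn/6 [ 0.001 -0.    -0.026] rows>= 0.7323020033199314 dyaw 0.003
after turn, shift/0.4 in target frame [0.0011 0.0026 0.0824]
```

View pics/c4.png

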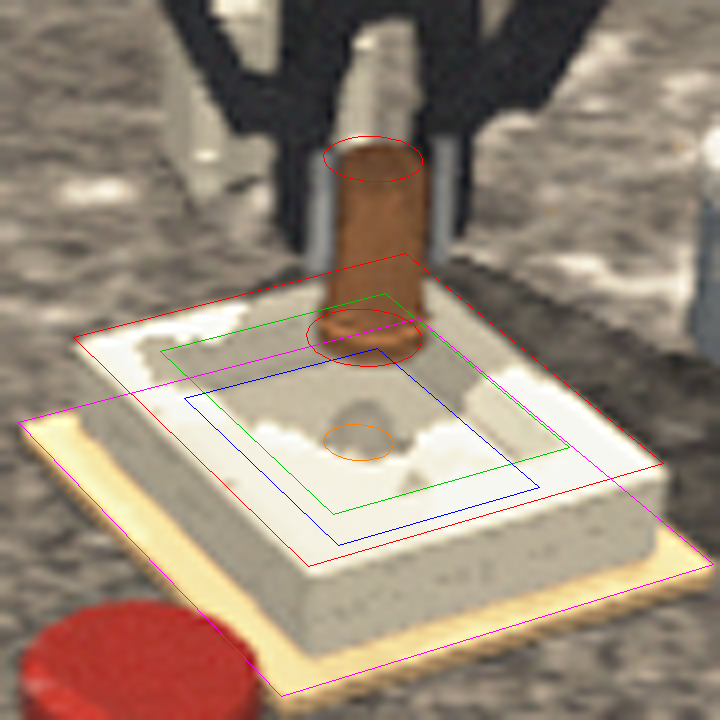

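>>> carry_out(
  motion="0 0.001 0.02 0 0 0 0;0 0.001 0.02 0 0 0 0;0 0 0.015 0 0 0 0;0 0 0.01 0 0 0 0;0 0 0.01 0 0 0 0;0 0 0.005 0 0 0 0;0 0 0 0 0 0 0;0 0 0 0 0 0 0",
)

```text
clock: 12.75
tool_pos: [0.4746, -0.0176, 0.0542]
ee_rot: [0.0, 0.924, 0.381, 0.0]
wrist_force: [-0.3, 0.8, -0.9]
grip_width: 0.0249
```

>>> carry_out(
  motion="0 0 0.003 0 0 0 0;0 0 0.002 0 0 0 0;0 0 0 0 0 0 0",
)

```text
clock: 13.05
tool_pos: [0.4749, -0.0177, 0.0532]
ee_rot: [0.0, 0.924, 0.381, 0.001]
wrist_force: [-2.6, -0.2, 8.2]
grip_width: 0.0244
```

```bash
python3 look.py c5 side,342,235,45
```

```text
13.1 [ 0.4749 -0.0177  0.0532] 0.02454994366845371 [-0.17  0.33 -0.51  0.73 -0.    0.62]
```

View pics/c5.png

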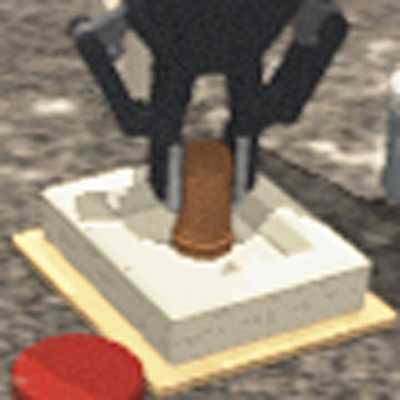

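>>> carry_out(
  motion="0 0 0 0 0 0 0.4;0 0 0 0 0 0 0.4;0 0 0 0 0 0 0.6;0 0 0 0 0 0 0.6;0 0 0 0 0 0 0.6;0 0 0 0 0 0 0.6",
)

```text
clock: 13.7
tool_pos: [0.4744, -0.0176, 0.052]
ee_rot: [0.0, 0.924, 0.381, -0.0]
wrist_force: [0.4, -0.0, 0.3]
grip_width: 0.0512
```

>>> carry_out(
  motion="0 0 -0.05 0 0 0 0.7;0 0 -0.08 0 0 0 1;0 0 -0.1 0 0 0 1;0 0 -0.1 0 0 0 1;0 0 -0.1 0 0 0 1;0 0 0 0 0 0 1;0 0 0 0 0 0 1",
)

```text
clock: 14.4
tool_pos: [0.4753, -0.0177, 0.2249]
ee_rot: [0.001, 0.924, 0.381, 0.001]
wrist_force: [0.5, -0.3, -0.8]
grip_width: 0.0856
```

```bash
python3 look.py c6 side,342,235,45
python3 - <<'E'
from incore import *
one('side','core',core(),(.4714,-.0135,0),.024)
E
python3 plan.py 0.4171 -0.3267 0.20 0.75
```

```text
14.45 [ 0.4742 -0.0175  0.2236] 0.08509450901779486 [-0.17  0.18 -0.23  1.16 -0.    0.62]
side core 0.88 335 [ 0.465 -0.004  0.053] [0.026 0.079]
[ 0.47005759 -0.01238223] 0.01022572722285986
clock 14.55 j [-0.17  0.18 -0.23  1.16 -0.    0.62] pos [ 0.4733 -0.0174  0.2224] yaw 0.7824 grip 0.0856
total shift/0.4 [-0.6446  0.4496  0.0562] turn/6 [-0.024  0.019  0.309] rows>= 5.729575567789599 dyaw -0.032
after turn, shift/0.4 in target frame [-0.6298  0.4701  0.0561]
```

View pics/c6.png

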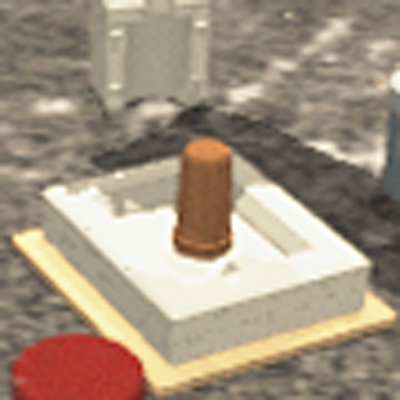

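```bash
python3 plan.py 0.4176 -0.3255 0.20 0.721
```

```text
clock 14.55 j [-0.17  0.18 -0.23  1.16 -0.    0.62] pos [ 0.4733 -0.0174  0.2224] yaw 0.7824 grip 0.0856
total shift/0.4 [-0.6416  0.4484  0.0562] turn/6 [-0.023  0.019  0.586] rows>= 5.702896266342572 dyaw -0.061
after turn, shift/0.4 in target frame [-0.613   0.4867  0.0561]
```

>>> carry_out(
  motion="0 0 0 0 0 0.585 1;-0.061 0.0487 0.0056 0 0 0 1;-0.061 0.0487 0.0056 0 0 0 1;-0.061 0.0487 0.0056 0 0 0 1;-0.061 0.0487 0.0056 0 0 0 1;-0.061 0.0487 0.0056 0 0 0 1;-0.061 0.0487 0.0056 0 0 0 1;-0.061 0.0487 0.0056 0 0 0 1;-0.061 0.0487 0.0056 0 0 0 1;-0.061 0.0487 0.0056 0 0 0 1;-0.061 0.0487 0.0056 0 0 0 1;0 0 0 0 0 0 1",
)

```text
clock: 15.75
tool_pos: [0.4183, -0.3276, 0.1994]
ee_rot: [-0.001, 0.936, 0.351, -0.001]
wrist_force: [-0.5, 0.6, 0.7]
grip_width: 0.0854
```

```bash
python3 look.py g1 side,415,170,60; python3 plan.py 0.4176 -0.3255 0.042 0.721
```

```text
15.8 [ 0.4185 -0.3257  0.1996] 0.08554666061317716 [-0.78  0.3  -0.13  1.14 -0.    0.07]
clock 15.8 j [-0.78  0.3  -0.13  1.14 -0.    0.07] pos [ 0.4185 -0.3257  0.1996] yaw 0.7182 grip 0.0855
total shift/0.4 [-0.0014 -0.0005  0.3941] turn/6 [-0.033  0.002 -0.027] rows>= 3.503347725321953 dyaw 0.003
after turn, shift/0.4 in target frame [-0.0015 -0.0019  0.3941]
```

View pics/g1.png

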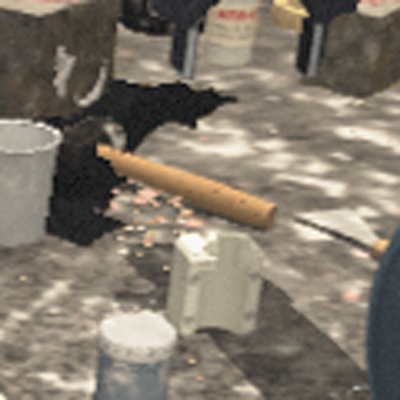

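>>> carry_out(
  motion="-0.001 -0.001 0.08 0 0 0 1;0 0 0.08 0 0 0 1;0 0 0.08 0 0 0 1;0 0 0.06 0 0 0 1;0 0 0.05 0 0 0 1;0 0 0.03 0 0 0 1;0 0 0.014 0 0 0 1;0 0 0 0 0 0 1",
)

```text
clock: 16.6
tool_pos: [0.4189, -0.3241, 0.0435]
ee_rot: [-0.001, 0.936, 0.353, -0.0]
wrist_force: [-0.8, 0.5, 1.5]
grip_width: 0.0852
```

>>> carry_out(
  motion="0 0 0 0 0 0 0.6;0 0 0 0 0 0 0.6;0 0 0 0 0 0 0.4;0 0 0 0 0 0 0.4;0 0 0 0 0 0 0;0 0 0 0 0 0 0;0 0 0 0 0 0 0;0 0 0 0 0 0 0",
)

```text
clock: 17.4
tool_pos: [0.4204, -0.3261, 0.0456]
ee_rot: [0.002, 0.936, 0.353, 0.001]
wrist_force: [-1.0, -0.5, 5.8]
grip_width: 0.0591
```

```bash
python3 look.py g2 side,415,170,60
```

```text
17.45 [ 0.4204 -0.3261  0.0456] 0.0591099763088432 [-0.78  0.43 -0.37  0.76  0.    0.07]
```

View pics/g2.png

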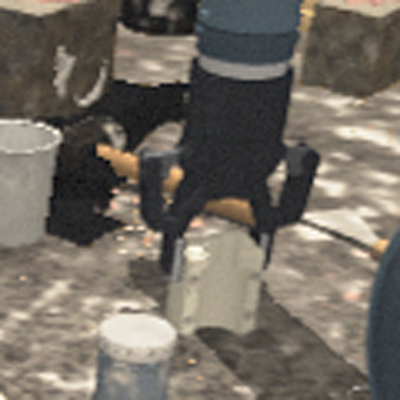

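>>> carry_out(
  motion="0 0 -0.02 0 0 0 0;0 0 -0.05 0 0 0 0;0 0 -0.09 0 0 0 0;0 0 -0.1 0 0 0 0;0 0 -0.1 0 0 0 0;0 0 -0.07 0 0 0 0;0 0 0 0 0 0 0;0 0 0 0 0 0 0",
)

```text
clock: 18.25
tool_pos: [0.4192, -0.3249, 0.2161]
ee_rot: [0.0, 0.936, 0.353, 0.0]
wrist_force: [-0.2, 0.6, -3.0]
grip_width: 0.0591
```

```bash
cat > inhand.py <<'E'
from fit import *
import sys
# in-hand fit of half: yaw from tool
def inhand(o,groove,zoff=.0456,cams=('side','top'),flip=0):
    P=half(groove)
    for n in cams:
        im,d=read_camera(n); s=state(); t=s['tool_pos']; q=s['ee_rot']
        jy=2*np.arctan2(q[2],q[1]); hy=jy-np.pi/2+flip
        for k in trace(n,o)[:2]:
            m=np.array(k['pixels']); p=world(n,d,m); 
            if len(p)==0 or np.hypot(*(np.median(p,0)-t)[:2])>.07: continue
            x0=(t[0]+.016*np.cos(hy),t[1]+.016*np.sin(hy),hy)
            f,e=fit(P,[(n,m)],x0,False,t[2]-zoff)
            D=R.from_euler('z',-hy).apply([f[0]-t[0],f[1]-t[1],0])
            print(n,round(k['conf'],2),m.sum(),'fit',np.round(f,4),round(e,3),'origin-TCP in half frame mm',np.round(D*1000,1),'dyaw',round((f[2]-hy+np.pi)%(2*np.pi)-np.pi,3))
inhand(sys.argv[1],int(sys.argv[2]),float(sys.argv[3]),flip=float(sys.argv[4]) if len(sys.argv)>4 else 0)
E
python3 inhand.py half_grooved 1 0.0456; python3 look.py g3 side,415,120,70 top,460,290,45;python3 plan.py 0.4493 -0.0016 0.22 0.7216
```

```text
side 0.93 856 fit [ 0.4222 -0.3447 -1.1503] 0.05 origin-TCP in half frame mm [ 17.8 -10.7   0. ] dyaw -0.301
top 0.44 114 fit [ 0.4018 -0.3197 -1.3577] 1.572 origin-TCP in half frame mm [-13.9  -9.5   0. ] dyaw -0.508
18.55 [ 0.4185 -0.3242  0.2146] 0.05890388413734401 [-0.78  0.3  -0.1   1.18 -0.    0.07]
clock 18.55 j [-0.78  0.3  -0.1   1.18 -0.    0.07] pos [ 0.4185 -0.3242  0.2146] yaw 0.7211 grip 0.0589
total shift/0.4 [ 0.5904 -0.555  -0.0121] turn/6 [-0.028  0.003 -0.005] rows>= 5.24792126079572 dyaw 0.0
after turn, shift/0.4 in target frame [ 0.5907 -0.5546 -0.0135]
```

View pics/g3.png

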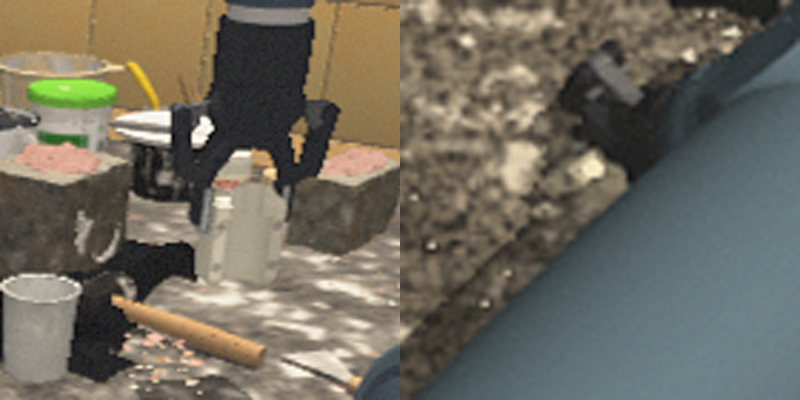

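>>> carry_out(
  motion="0.06 -0.056 0 0 0 0 0;0.06 -0.056 0 0 0 0 0;0.06 -0.056 0 0 0 0 0;0.06 -0.056 0 0 0 0 0;0.06 -0.056 0 0 0 0 0;0.06 -0.056 0 0 0 0 0;0.06 -0.056 0 0 0 0 0;0.06 -0.056 0 0 0 0 0;0.06 -0.056 0 0 0 0 0;0.05 -0.05 0 0 0 0 0;0 0 0 0 0 0 0",
)

```text
clock: 19.65
tool_pos: [0.4495, 0.0001, 0.2155]
ee_rot: [-0.001, 0.935, 0.355, -0.0]
wrist_force: [0.1, -0.7, -1.7]
grip_width: 0.0593
```

>>> carry_out(
  motion="0 0 0 0 0 -1 0;0 0 0 0 0 -1 0;0 0 0 0 0 -1 0;0 0 0 0 0 -1 0;0 0 0 0 0 -1 0;0 0 0 0 0 -1 0;0 0 0 0 0 -1 0;0 0 0 0 0 -1 0;0 0 0 0 0 -1 0;0 0 0 0 0 -1 0;0 0 0 0 0 -1 0",
)

```text
clock: 20.75
tool_pos: [0.4498, -0.0035, 0.2156]
ee_rot: [-0.0, 0.591, 0.807, -0.0]
wrist_force: [0.4, 0.8, -2.4]
grip_width: 0.0591
```

>>> carry_out(
  motion="0 0 0 0 0 -1 0;0 0 0 0 0 -1 0;0 0 0 0 0 -1 0;0 0 0 0 0 -1 0;0 0 0 0 0 -1 0;0 0 0 0 0 -1 0;0 0 0 0 0 -1 0;0 0 0 0 0 -1 0;0 0 0 0 0 -1 0;0 0 0 0 0 -1 0;0 0 0 0 0 -1 0",
)

```text
clock: 21.85
tool_pos: [0.4498, -0.0034, 0.2156]
ee_rot: [-0.001, 0.057, 0.998, -0.0]
wrist_force: [0.1, 0.2, -2.1]
grip_width: 0.059
```

>>> carry_out(
  motion="0 0 0 0 0 -1 0;0 0 0 0 0 -1 0;0 0 0 0 0 -1 0;0 0 0 0 0 -1 0;0 0 0 0 0 -1 0;0 0 0 0 0 -1 0;0 0 0 0 0 -1 0;0 0 0 0 0 -1 0;0 0 0 0 0 -1 0;0 0 0 0 0 -1 0;0 0 0 0 0 -1 0;0 0 0 0 0 -0.2 0",
)

```text
clock: 23.05
tool_pos: [0.4499, -0.0034, 0.2156]
ee_rot: [-0.0, -0.504, 0.864, 0.0]
wrist_force: [-0.1, -0.6, -2.4]
grip_width: 0.0591
```

```bash
python3 look.py g4 side,342,180,80 top,331,270,60;python3 plan.py 0.4493 -0.0016 0.20 4.20; python3 inhand.py half_grooved 1 0.0456 3.14159265
```

```text
23.15 [ 0.45   -0.0032  0.2158] 0.059236725348372876 [-0.15  0.14 -0.3   1.13 -0.   -2.77]
clock 23.15 j [-0.15  0.14 -0.3   1.13 -0.   -2.77] pos [ 0.45   -0.0032  0.2158] yaw -2.0875 grip 0.0592
total shift/0.4 [-0.0026  0.0034  0.0394] turn/6 [ 0.004 -0.005 -0.041] rows>= 0.35043867540983986 dyaw 6.288
after turn, shift/0.4 in target frame [-0.0026  0.0034  0.0394]
side 0.61 1239 fit [ 4.7210e-01 -4.8000e-03  6.2067e+00] 0.195 origin-TCP in half frame mm [20.1  9.4  0. ] dyaw 0.44
```

View pics/g4.png

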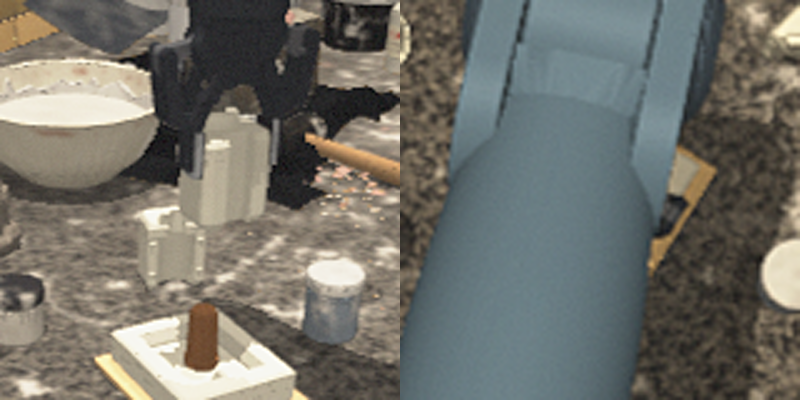

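```bash
python3 inhand.py half_grooved 1 0.0456
python3 - <<'E'
from h import *
s=state();t=s['tool_pos'];im,d=read_camera('side')
m=np.array(trace('side','half_grooved')[0]['pixels']); p=world('side',d,m)
h=4.1957-np.pi/2; q=R.from_euler('z',-h).apply(p-t)*1000
q=q[np.abs(q[:,0])<60]
print(len(q)); 
print('x hist',np.histogram(q[:,0],np.arange(-30,30,2)))
print('y',np.percentile(q[:,1],[1,5,50,95,99]),'z',np.percentile(q[:,2],[1,5,50,95,99]))
b=q[(q[:,0]>10)&(q[:,2]<-5)&(abs(q[:,1])>14)&(abs(q[:,1])<27)]; print('back x med',np.median(b[:,0]),b[:,0].std(),len(b))
E
```

```text
side 0.87 1233 fit [ 0.4293 -0.0127  3.3186] 0.168 origin-TCP in half frame mm [13.3 18.9  0. ] dyaw 0.692
1223
x hist (array([  0,   0,   0,   2,   6,  12,   8,  11,  19,  23,  25,  38,  34,
        21,  25,  30,  88, 166,  63,  43,  62,  91, 178, 226,  50,   2,
         0,   0,   0]), array([-30, -28, -26, -24, -22, -20, -18, -16, -14, -12, -10,  -8,  -6,
        -4,  -2,   0,   2,   4,   6,   8,  10,  12,  14,  16,  18,  20,
        22,  24,  26,  28]))
y [-30.77633313 -29.91194134  -1.14028373  22.47909687  26.48716883] z [-41.78366529 -37.79504902  -3.66141503  33.74200811  38.81963673]
back x med 16.305361561451242 1.4719252684522088 191
```

```bash
cd .;python3 plan.py 0.4499 -0.0018 0.131 4.20
```

```text
clock 23.65 j [-0.15  0.14 -0.3   1.13 -0.   -2.77] pos [ 0.4502 -0.0027  0.2161] yaw -2.0855 grip 0.0588
total shift/0.4 [-0.0016  0.0017  0.2128] turn/6 [-0.001 -0.001 -0.022] rows>= 1.8911339687555135 dyaw 6.285
after turn, shift/0.4 in target frame [-0.0015  0.0017  0.2128]
```

>>> carry_out(
  motion="-0.0015 0.002 0.06 0 0 -0.03 0;0 0 0.06 0 0 0 0;0 0 0.06 0 0 0 0;0 0 0.033 0 0 0 0;0 0 0 0 0 0 0;0 0 0 0 0 0 0;0 0 0 0 0 0 0",
)

```text
clock: 24.35
tool_pos: [0.4507, -0.0019, 0.1319]
ee_rot: [0.001, -0.505, 0.863, -0.001]
wrist_force: [-0.2, -0.3, -2.0]
grip_width: 0.0592
```

```bash
cd .;python3 plan.py 0.4499 -0.0018 0.0696 4.20
cat > g5.py <<'E'
from ov import *
import sys
tag=sys.argv[1]
s=state();t=s['tool_pos'];q=s['ee_rot'];h=2*np.arctan2(q[2],q[1])-np.pi/2
off,zo=float(sys.argv[2]),float(sys.argv[3])
im,d=read_camera('side')
B=np.array([[0,-30,0],[0,30,0],[0,30,74],[0,-30,74]])/1000; C=np.array([[0,-30,74],[0,30,74],[-40,30,74],[-40,-30,74]])/1000
X=[(place(P,t[0]+off*np.cos(h),t[1]+off*np.sin(h),h,t[2]-zo),(0,0,255)) for P in (B,C)]
overlay('side',im,(.4714,-.0138,2.632),(342,215,60),f'pics/{tag}.png',9,X)
E
python3 g5.py g5 .016 .0456
python3 - <<'E'
import cv2; i=cv2.imread('pics/g5.png'); cv2.imwrite('pics/g5.png',cv2.resize(i,(600,600)))
E
```

```text
clock 24.35 j [-0.15  0.2  -0.46  0.92 -0.   -2.78] pos [ 0.4507 -0.0019  0.1319] yaw -2.0822 grip 0.0592
total shift/0.4 [0.0009 0.0022 0.1558] turn/6 [-0.018  0.006  0.009] rows>= 1.3852974150900965 dyaw 6.282
after turn, shift/0.4 in target frame [0.0008 0.0019 0.1559]
```

View pics/g5.png

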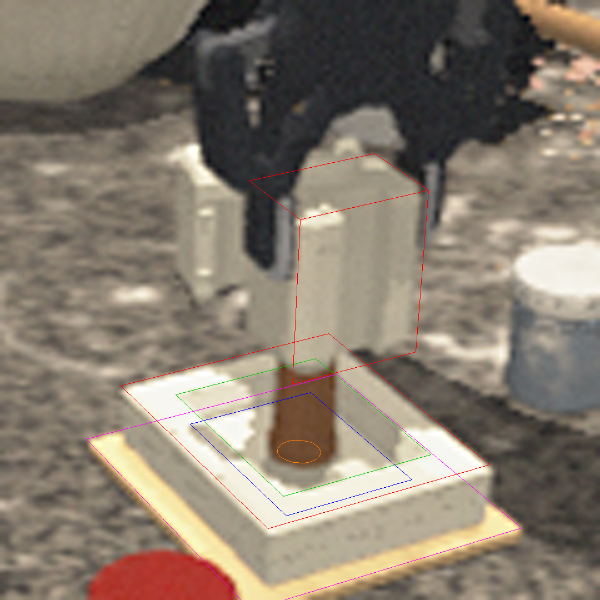

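>>> carry_out(
  motion="0.0005 0.002 0.03 0 0 0 0;0 0 0.03 0 0 0 0;0 0 0.03 0 0 0 0;0 0 0.015 0 0 0 0;0 0 0 0 0 0 0;0 0 0 0 0 0 0",
)

```text
clock: 25.0
tool_pos: [0.4495, -0.0017, 0.0895]
ee_rot: [0.0, -0.505, 0.863, -0.0]
wrist_force: [-0.2, -0.5, -1.8]
grip_width: 0.0589
```

```bash
cd .;python3 plan.py 0.4499 -0.0018 0.0696 4.20;python3 g5.py g6 .016 .0456
python3 - <<'E'
import cv2; i=cv2.imread('pics/g6.png'); cv2.imwrite('pics/g6.png',cv2.resize(i,(600,600)))
E
```

```text
clock 25.0 j [-0.14  0.24 -0.53  0.8  -0.   -2.78] pos [ 0.4495 -0.0017  0.0895] yaw -2.0822 grip 0.0589
total shift/0.4 [-0.0002 -0.0011  0.0497] turn/6 [-0.009  0.002  0.009] rows>= 0.4420440004181698 dyaw 6.282
after turn, shift/0.4 in target frame [-0.0002 -0.0011  0.0497]
```

View pics/g6.png

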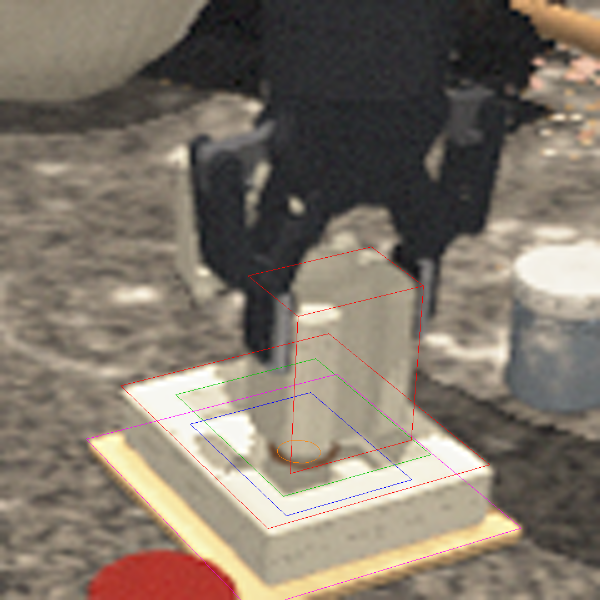

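>>> carry_out(
  motion="0 -0.0005 0.01 0 0 0 0;0 0 0.01 0 0 0 0;0 0 0.01 0 0 0 0;0 0 0 0 0 0 0",
)

```text
clock: 25.45
tool_pos: [0.4485, -0.0016, 0.0762]
ee_rot: [-0.001, -0.505, 0.863, 0.0]
wrist_force: [-0.0, -0.6, -2.9]
grip_width: 0.0593
```

>>> carry_out(
  motion="0 0 0.006 0 0 0 0;0 0 0.006 0 0 0 0;0 0 0 0 0 0 0;0 0 0 0 0 0 0",
)

```text
clock: 25.85
tool_pos: [0.4491, -0.0017, 0.072]
ee_rot: [-0.0, -0.505, 0.863, 0.0]
wrist_force: [0.3, 0.8, -2.2]
grip_width: 0.0589
```

>>> carry_out(
  motion="0 0 0.003 0 0 0 0;0 0 0.003 0 0 0 0;0 0 0 0 0 0 0;0 0 0 0 0 0 0",
)

```text
clock: 26.25
tool_pos: [0.4491, -0.0017, 0.0697]
ee_rot: [-0.0, -0.505, 0.863, -0.0]
wrist_force: [0.7, 0.0, -2.6]
grip_width: 0.0592
```

>>> carry_out(
  motion="0 0 0.002 0 0 0 0;0 0 0.002 0 0 0 0;0 0 0 0 0 0 0",
)

```text
clock: 26.55
tool_pos: [0.4493, -0.0018, 0.0696]
ee_rot: [0.0, -0.505, 0.863, -0.0]
wrist_force: [-5.4, 0.8, 13.5]
grip_width: 0.0591
```

```bash
cd .;python3 look.py g7 side,342,225,55
```

```text
26.6 [ 0.4493 -0.0018  0.0696] 0.05923473863741542 [-0.14  0.26 -0.56  0.75 -0.   -2.78]
```

View pics/g7.png

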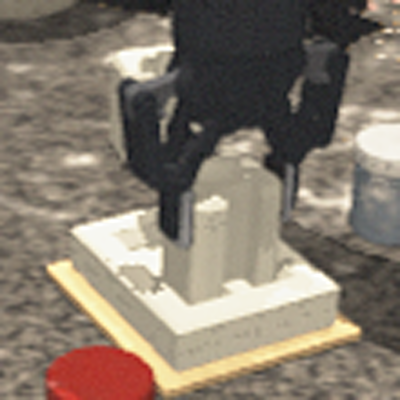

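>>> carry_out(
  motion="0 0 -0.002 0 0 0 0;0 0 0 0 0 0 0.85;0 0 0 0 0 0 0.85;0 0 0 0 0 0 0.85;0 0 0 0 0 0 1;0 0 0 0 0 0 1;0 0 0 0 0 0 1",
)

```text
clock: 27.3
tool_pos: [0.4491, -0.0017, 0.0688]
ee_rot: [-0.0, -0.505, 0.863, -0.0]
wrist_force: [0.1, 0.5, -0.0]
grip_width: 0.0852
```

>>> carry_out(
  motion="0 0 -0.03 0 0 0 1;0 0 -0.06 0 0 0 1;0 0 -0.09 0 0 0 1;0 0 -0.1 0 0 0 1;0 0 -0.09 0 0 0 1;0 0 0 0 0 0 1;0 0 0 0 0 0 1",
)

```text
clock: 28.0
tool_pos: [0.4499, -0.0018, 0.2176]
ee_rot: [0.001, -0.505, 0.863, -0.001]
wrist_force: [0.2, 0.3, -0.8]
grip_width: 0.0852
```

```bash
cd .;python3 look.py g8 side,342,225,55 top,331,265,45
python3 - <<'E'
from fit import *
im,d=read_camera('side'); 
for k in trace('side','half_grooved')[:3]:
    m=np.array(k['pixels']); p=world('side',d,m); md=np.median(p,0); print(round(k['conf'],2),m.sum(),np.round(md,3),np.round(np.percentile(p[:,2],[1,99]),3))
    if np.hypot(*(md[:2]-[.44,0]))<.06: print(fit(half(1),[('side',m)],(.4357,.0061,2.627),False,.024), 'nominal',.4714-.041*.8705,-.0138+.041*.492)
E
python3 plan.py 0.5990 -0.1757 0.2 0.817
```

```text
28.1 [ 0.4483 -0.0015  0.2157] 0.0851258746477975 [-0.15  0.13 -0.3   1.14 -0.   -2.78]
0.81 1092 [0.447 0.007 0.076] [0.035 0.109]
(array([ 0.43834611, -0.00577211,  2.91854527]), np.float64(0.08464367687702179)) nominal 0.43570949999999997 0.006371999999999999
clock 28.2 j [-0.15  0.13 -0.3   1.14 -0.   -2.78] pos [ 0.448  -0.0015  0.2154] yaw -2.0823 grip 0.0853
total shift/0.4 [ 0.1949 -0.5425  0.0371] turn/6 [ 2.1000e-02  3.8000e-02 -2.7686e+01] rows>= 4.82238641229106 dyaw 2.899
after turn, shift/0.4 in target frame [-0.0591  0.5733  0.0384]
```

View pics/g8.png

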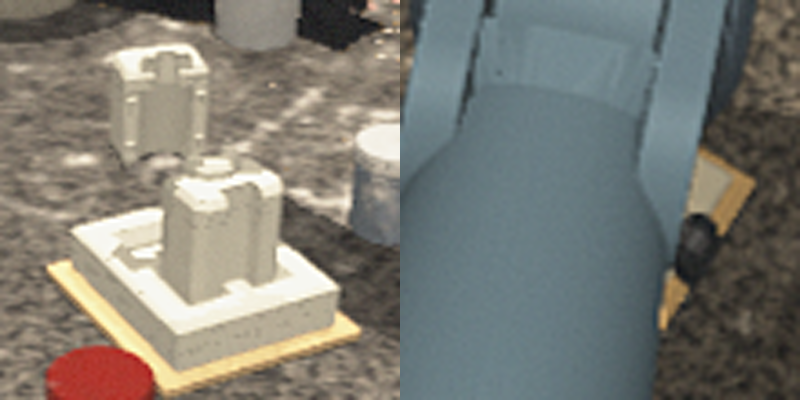

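```bash
python3 plan.py 0.5989 -0.1767 0.2 -2.321
```

```text
clock 28.2 j [-0.15  0.13 -0.3   1.14 -0.   -2.78] pos [ 0.448  -0.0015  0.2154] yaw -2.0823 grip 0.0853
total shift/0.4 [ 0.1972 -0.5435  0.0371] turn/6 [ 0.026 -0.014  2.28 ] rows>= 4.8313257259095685 dyaw -0.239
after turn, shift/0.4 in target frame [ 0.0632 -0.5746  0.0384]
```

>>> carry_out(
  motion="0 0 0 0 0 0.76 1;0 0 0 0 0 0.76 1;0 0 0 0 0 0.76 1;0.008 -0.072 0.005 0 0 0 1;0.008 -0.072 0.005 0 0 0 1;0.008 -0.072 0.005 0 0 0 1;0.008 -0.072 0.005 0 0 0 1;0.008 -0.072 0.005 0 0 0 1;0.008 -0.072 0.005 0 0 0 1;0.008 -0.072 0.005 0 0 0 1;0.008 -0.072 0.005 0 0 0 1;0 0 0 0 0 0 1",
)

```text
clock: 29.4
tool_pos: [0.6011, -0.1799, 0.1982]
ee_rot: [-0.001, -0.398, 0.918, 0.0]
wrist_force: [-1.0, 0.7, 0.1]
grip_width: 0.0858
```

>>> carry_out(
  motion="0 0 0 0 0 0 1;0 0 0 0 0 0 1;0 0 0 0 0 0 1",
)

```text
clock: 29.7
tool_pos: [0.5995, -0.1765, 0.2009]
ee_rot: [-0.0, -0.399, 0.917, 0.0]
wrist_force: [0.4, -0.1, 0.7]
grip_width: 0.0855
```

```bash
cd .;python3 look.py p1 side,335,165,70 top,331,265,45;python3 plan.py 0.5989 -0.1767 0.042 -2.321
```

```text
29.8 [ 0.5998 -0.1767  0.2012] 0.08526041539600035 [-0.39  0.49  0.16  1.24 -0.   -2.78]
clock 29.8 j [-0.39  0.49  0.16  1.24 -0.   -2.78] pos [ 0.5998 -0.1767  0.2012] yaw -2.3201 grip 0.0853
total shift/0.4 [0.0016 0.0017 0.398 ] turn/6 [-0.    -0.     0.008] rows>= 3.5377473802409316 dyaw -0.001
after turn, shift/0.4 in target frame [0.0016 0.0017 0.398 ]
```

View pics/p1.png

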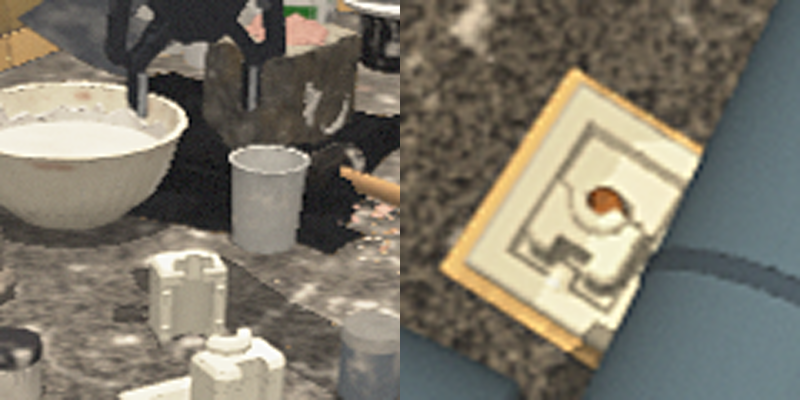

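>>> carry_out(
  motion="0.0015 0.0015 0.08 0 0 0 1;0 0 0.08 0 0 0 1;0 0 0.08 0 0 0 1;0 0 0.06 0 0 0 1;0 0 0.05 0 0 0 1;0 0 0.03 0 0 0 1;0 0 0.018 0 0 0 1;0 0 0 0 0 0 1;0 0 0 0 0 0 1",
)

```text
clock: 30.7
tool_pos: [0.6001, -0.1777, 0.0427]
ee_rot: [0.001, -0.399, 0.917, -0.001]
wrist_force: [1.1, -1.3, -0.2]
grip_width: 0.0853
```

>>> carry_out(
  motion="0 0 0 0 0 0 0.6;0 0 0 0 0 0 0.6;0 0 0 0 0 0 0.4;0 0 0 0 0 0 0.4;0 0 0 0 0 0 0;0 0 0 0 0 0 0;0 0 0 0 0 0 0;0 0 0 0 0 0 0",
)

```text
clock: 31.5
tool_pos: [0.6008, -0.1779, 0.0432]
ee_rot: [0.001, -0.399, 0.917, -0.001]
wrist_force: [0.0, 1.2, 6.1]
grip_width: 0.0589
```

```bash
cd .;python3 look.py p2 side,335,180,50 top,380,220,45
```

```text
31.6 [ 0.6008 -0.1779  0.0432] 0.059218355059023474 [-0.39  0.6  -0.09  0.88  0.   -2.78]
```

View pics/p2.png

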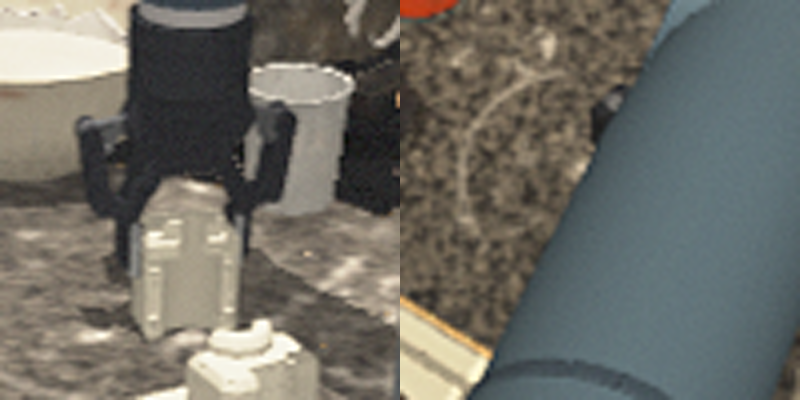

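>>> carry_out(
  motion="0 0 -0.02 0 0 0 0;0 0 -0.05 0 0 0 0;0 0 -0.09 0 0 0 0;0 0 -0.1 0 0 0 0;0 0 -0.1 0 0 0 0;0 0 -0.08 0 0 0 0;0 0 0 0 0 0 0;0 0 0 0 0 0 0;0 0 0 0 0 0 0",
)

```text
clock: 32.5
tool_pos: [0.5981, -0.177, 0.2154]
ee_rot: [-0.001, -0.399, 0.917, 0.001]
wrist_force: [-0.7, 0.1, -1.7]
grip_width: 0.0586
```

```bash
cat > pm.py <<'E'
from h import *
im,d=read_camera('side');s=state();t=s['tool_pos'];q=s['ee_rot']
h=2*np.arctan2(q[2],q[1])+np.pi/2
for k in trace('side','half_plain')[:3]:
    m=np.array(k['pixels']); p=world('side',d,m); md=np.median(p,0); print(round(k['conf'],2),m.sum(),np.round(md-t,3))
    if np.hypot(*(md-t)[:2])>.06: continue
    g=R.from_euler('z',-h).apply(p-t)*1000
    print('y',np.percentile(g[:,1],[2,98]),'z',np.percentile(g[:,2],[1,99]))
    for lo,hi in ((-29,-22),(22,29)):
        b=g[(g[:,1]>lo)&(g[:,1]<hi)&(g[:,2]<10)&(g[:,0]<-15)]; print('part x',np.round(np.percentile(b[:,0],[10,50,90]),1),len(b))
E
python3 pm.py; python3 plan.py 0.4937 -0.0264 0.21 -2.0837
```

```text
0.74 869 [-0.008  0.006 -0.   ]
y [-28.08049043  29.85975871] z [-41.80052287  41.72021777]
part x [-25.4 -23.7 -21.6] 53
part x [-26.4 -24.2 -21.9] 60
0.28 1318 [-0.184  0.367 -0.159]
clock 32.6 j [-0.39  0.49  0.19  1.28 -0.   -2.78] pos [ 0.598  -0.177   0.2153] yaw -2.3211 grip 0.0592
total shift/0.4 [-0.0976  0.4474  0.0149] turn/6 [ 0.042 -0.012 -2.267] rows>= 3.976486447881271 dyaw 0.237
after turn, shift/0.4 in target frame [-0.2001  0.4119  0.0132]
```

>>> carry_out(
  motion="0 0 0 0 0 -0.756 0;0 0 0 0 0 -0.756 0;0 0 0 0 0 -0.756 0;-0.025 0.0515 0 0 0 0 0;-0.025 0.0515 0 0 0 0 0;-0.025 0.0515 0 0 0 0 0;-0.025 0.0515 0 0 0 0 0;-0.025 0.0515 0 0 0 0 0;-0.025 0.0515 0 0 0 0 0;-0.025 0.0515 0 0 0 0 0;-0.025 0.0515 0 0 0 0 0;0 0 0 0 0 0 0",
)

```text
clock: 33.8
tool_pos: [0.4921, -0.0247, 0.2163]
ee_rot: [-0.002, -0.506, 0.863, 0.002]
wrist_force: [-0.2, -1.2, -2.1]
grip_width: 0.0591
```

>>> carry_out(
  motion="0 0 0 0 0 0 0;0 0 0 0 0 0 0;0 0 0 0 0 0 0",
)

```text
clock: 34.1
tool_pos: [0.4954, -0.0276, 0.2174]
ee_rot: [-0.0, -0.504, 0.864, -0.0]
wrist_force: [-0.2, 0.3, -1.5]
grip_width: 0.0589
```

```bash
python3 pm.py; python3 plan.py 0.4935 -0.0264 0.14 -2.0837;python3 look.py p3 side,342,185,80 top,331,265,45
```

```text
0.72 1146 [-0.011  0.003 -0.001]
y [-27.88275203  30.29495007] z [-41.19918957  41.76877873]
part x [-25.5 -23.8 -22.3] 59
part x [-25.4 -23.9 -20.8] 80
clock 34.2 j [-0.18  0.23 -0.19  1.16 -0.   -2.81] pos [ 0.4953 -0.0275  0.2175] yaw -2.0843 grip 0.059
total shift/0.4 [-0.0002  0.0053  0.1937] turn/6 [ 0.001 -0.002 -0.006] rows>= 1.7216715050794826 dyaw 0.001
after turn, shift/0.4 in target frame [-1.000e-04  5.300e-03  1.937e-01]
34.3 [ 0.4952 -0.0273  0.2176] 0.05897840604614518 [-0.18  0.23 -0.19  1.16 -0.   -2.81]
```

View pics/p3.png

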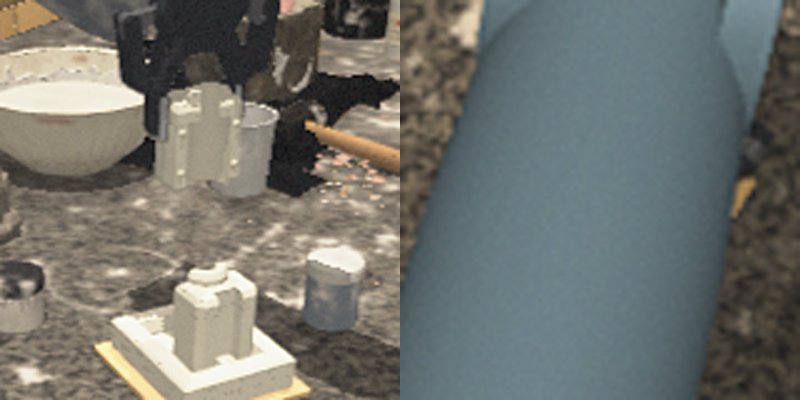

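>>> carry_out(
  motion="0 0.005 0.05 0 0 0 0;0 0 0.05 0 0 0 0;0 0 0.04 0 0 0 0;0 0 0 0 0 0 0;0 0 0 0 0 0 0;0 0 0 0 0 0 0",
)

```text
clock: 34.9
tool_pos: [0.4941, -0.0262, 0.1628]
ee_rot: [0.001, -0.505, 0.863, -0.001]
wrist_force: [0.7, 0.2, -1.4]
grip_width: 0.0594
```

```bash
python3 plan.py 0.4935 -0.0264 0.0672 -2.0837;python3 look.py p4 side,342,195,60
```

```text
clock 34.9 j [-0.18  0.25 -0.3   1.02 -0.   -2.81] pos [ 0.4941 -0.0262  0.1628] yaw -2.0836 grip 0.0594
total shift/0.4 [0.0014 0.0015 0.2389] turn/6 [-0.017  0.005  0.001] rows>= 2.1235801699578363 dyaw -0.0
after turn, shift/0.4 in target frame [0.0013 0.0011 0.2389]
34.95 [ 0.4942 -0.0262  0.1628] 0.05910413587228304 [-0.18  0.25 -0.3   1.02 -0.   -2.81]
```

View pics/p4.png

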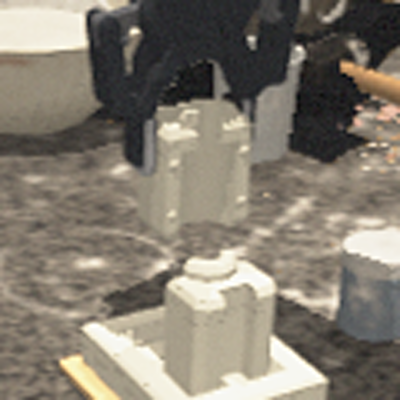

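>>> carry_out(
  motion="0.0005 0.0005 0.02 0 0 0 0;0 0 0.02 0 0 0 0;0 0 0.02 0 0 0 0;0 0 0 0 0 0 0",
)

```text
clock: 35.35
tool_pos: [0.4916, -0.0258, 0.136]
ee_rot: [-0.001, -0.505, 0.863, 0.001]
wrist_force: [-0.3, -0.3, -1.3]
grip_width: 0.059
```

>>> carry_out(
  motion="0 0 0.02 0 0 0 0;0 0 0.02 0 0 0 0;0 0 0.02 0 0 0 0;0 0 0 0 0 0 0;0 0 0 0 0 0 0",
)

```text
clock: 35.85
tool_pos: [0.4927, -0.026, 0.1134]
ee_rot: [-0.0, -0.505, 0.863, 0.0]
wrist_force: [-0.8, 0.7, -2.1]
grip_width: 0.0593
```

```bash
python3 plan.py 0.4935 -0.0264 0.0672 -2.0837;python3 look.py p5 side,342,205,60
```

```text
clock 35.85 j [-0.18  0.29 -0.38  0.9  -0.   -2.81] pos [ 0.4927 -0.026   0.1134] yaw -2.0834 grip 0.0593
total shift/0.4 [-1.000e-04 -2.400e-03  1.154e-01] turn/6 [ 0.007 -0.003  0.003] rows>= 1.0258986237102286 dyaw -0.0
after turn, shift/0.4 in target frame [-0.     -0.0023  0.1154]
35.9 [ 0.493  -0.026   0.1137] 0.05909939278585771 [-0.18  0.29 -0.38  0.9  -0.   -2.81]
```

View pics/p5.png

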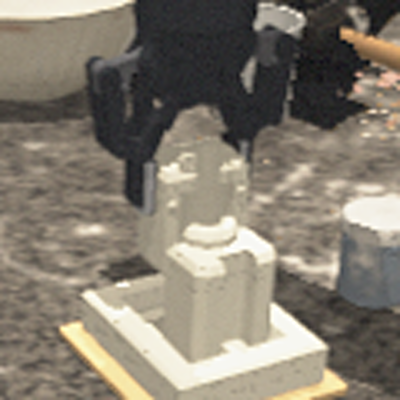

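>>> carry_out(
  motion="0 -0.002 0.02 0 0 0 0;0 0 0.02 0 0 0 0;0 0 0.02 0 0 0 0;0 0 0.01 0 0 0 0;0 0 0 0 0 0 0;0 0 0 0 0 0 0",
)

```text
clock: 36.5
tool_pos: [0.4936, -0.0264, 0.0856]
ee_rot: [-0.0, -0.505, 0.863, 0.0]
wrist_force: [0.2, -0.4, -1.5]
grip_width: 0.059
```

>>> carry_out(
  motion="0 0 0.01 0 0 0 0;0 0 0.01 0 0 0 0;0 0 0.01 0 0 0 0;0 0 0 0 0 0 0;0 0 0 0 0 0 0",
)

```text
clock: 37.0
tool_pos: [0.4935, -0.0264, 0.0735]
ee_rot: [-0.0, -0.505, 0.863, 0.0]
wrist_force: [-0.5, 0.1, -1.7]
grip_width: 0.0593
```

>>> carry_out(
  motion="0 0 0.005 0 0 0 0;0 0 0.005 0 0 0 0;0 0 0.003 0 0 0 0;0 0 0 0 0 0 0;0 0 0 0 0 0 0",
)

```text
clock: 37.5
tool_pos: [0.4936, -0.0264, 0.0684]
ee_rot: [-0.0, -0.505, 0.863, 0.0]
wrist_force: [0.0, -0.4, -2.2]
grip_width: 0.0593
```

>>> carry_out(
  motion="0 0 0.003 0 0 0 0;0 0 0.003 0 0 0 0;0 0 0 0 0 0 0;0 0 0 0 0 0 0",
)

```text
clock: 37.9
tool_pos: [0.494, -0.0265, 0.0672]
ee_rot: [0.0, -0.505, 0.863, -0.0]
wrist_force: [-3.0, 0.4, 6.5]
grip_width: 0.0592
```

Contact came at exactly the expected height, 0.0672. I'll release and retreat.

>>> carry_out(
  motion="0 0 -0.001 0 0 0 0;0 0 0 0 0 0 0.85;0 0 0 0 0 0 0.85;0 0 0 0 0 0 0.85;0 0 0 0 0 0 1;0 0 0 0 0 0 1;0 0 0 0 0 0 1",
)

```text
clock: 38.6
tool_pos: [0.4937, -0.0265, 0.0664]
ee_rot: [-0.0, -0.505, 0.863, -0.0]
wrist_force: [-0.4, 0.1, 0.2]
grip_width: 0.0855
```

>>> carry_out(
  motion="0 0 -0.03 0 0 0 1;0 0 -0.06 0 0 0 1;0 0 -0.09 0 0 0 1;0 0 -0.1 0 0 0 1;0 0 -0.09 0 0 0 1;0 0 0 0 0 0 1;0 0 0 0 0 0 1;0 0 0 0 0 0 1",
)

```text
clock: 39.4
tool_pos: [0.493, -0.0263, 0.2138]
ee_rot: [-0.001, -0.505, 0.863, 0.0]
wrist_force: [-0.3, -0.1, -0.2]
grip_width: 0.0853
```

```bash
python3 look.py p6 side,342,220,55; python3 plan.py 0.594 0.1795 0.2 -1.3;python3 - <<'E'
from h import *
im,d=read_camera('side')
p=world('side',d).reshape(-1,3)
q=R.from_euler('z',-2.629).apply(p-[.4714,-.0138,0])*1000
k=(abs(q[:,0])<42)&(abs(q[:,1])<33)&(q[:,2]>90)&(q[:,2]<125)
a=q[k]
for lo,hi in((-41,-22),(-18,-2),(2,18),(22,41)):
    b=a[(a[:,0]>lo)&(a[:,0]<hi)]; print(lo,hi,len(b),np.round(np.percentile(b[:,2],[10,50,90]),1))
E
```

```text
39.45 [ 0.4927 -0.0263  0.2133] 0.08523897844905982 [-0.18  0.22 -0.2   1.15 -0.   -2.81]
clock 39.45 j [-0.18  0.22 -0.2   1.15 -0.   -2.81] pos [ 0.4927 -0.0263  0.2133] yaw -2.0835 grip 0.0852
total shift/0.4 [-0.5725  0.0315  0.0328] turn/6 [ 0.025  0.    -7.482] rows>= 5.089200921582646 dyaw 0.783
after turn, shift/0.4 in target frame [-0.4279 -0.3817  0.0333]
-41 -22 66 [95.1 98.6 99.7]
-18 -2 132 [ 95.1 102.  109.2]
2 18 120 [ 96.3 102.9 109. ]
22 41 178 [92.1 97.6 99.8]
```

View pics/p6.png

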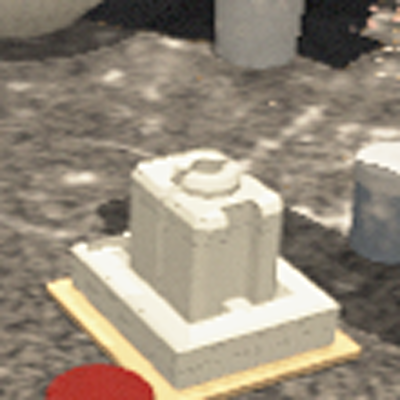

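```bash
python3 plan.py 0.594 0.1795 0.2 -2.0835
```

```text
clock 39.5 j [-0.18  0.22 -0.2   1.15 -0.   -2.81] pos [ 0.4925 -0.0262  0.2131] yaw -2.0835 grip 0.0854
total shift/0.4 [-0.5726  0.0312  0.0323] turn/6 [ 0.027 -0.01   0.   ] rows>= 5.090034226434681 dyaw -0.0
after turn, shift/0.4 in target frame [-0.5726  0.0312  0.0328]
```

>>> carry_out(
  motion="-0.0715 0.0039 0.004 0 0 0 1;-0.0715 0.0039 0.004 0 0 0 1;-0.0715 0.0039 0.004 0 0 0 1;-0.0715 0.0039 0.004 0 0 0 1;-0.0715 0.0039 0.004 0 0 0 1;-0.0715 0.0039 0.004 0 0 0 1;-0.0715 0.0039 0.004 0 0 0 1;-0.0715 0.0039 0.004 0 0 0 1;0 0 0 0 0 0 1;0 0 0 0 0 0 1;0 0 0 0 0 0 1",
)

```text
clock: 40.6
tool_pos: [0.5943, 0.1783, 0.2009]
ee_rot: [-0.001, -0.504, 0.863, 0.0]
wrist_force: [0.7, -0.9, -0.6]
grip_width: 0.0855
```

```bash
python3 plan.py 0.594 0.1795 0.031 -2.0835; python3 look.py k1 side,240,230,70 top,331,265,45
python3 - <<'E'
from fit import *
im,d=read_camera('top')
for o in('half_grooved','half_plain','mould_bed'):
    for k in trace('top',o)[:2]:
        m=np.array(k['pixels']); p=world('top',d,m); print(o,round(k['conf'],2),m.sum(),np.round(np.median(p,0),3))
im,d=read_camera('side')
m=np.array(trace('side','pour_collar')[0]['pixels']); print(m.sum(),fit(collar(),[('side',m)],(.594,.18,0),True))
E
```

```text
clock 40.6 j [ 0.19  0.48  0.15  1.24 -0.   -2.44] pos [0.5943 0.1783 0.2009] yaw -2.084 grip 0.0855
total shift/0.4 [-0.003   0.0016  0.4248] turn/6 [ 0.011 -0.015 -0.005] rows>= 3.7759767850740595 dyaw 0.001
after turn, shift/0.4 in target frame [-0.0023  0.0021  0.4248]
40.7 [0.5945 0.1781 0.2015] 0.08555442886645995 [ 0.19  0.48  0.15  1.24 -0.   -2.44]
half_grooved 0.75 425 [ 0.45  -0.007  0.097]
half_plain 0.68 394 [ 0.45  -0.008  0.097]
half_plain 0.63 394 [ 0.487 -0.031  0.097]
mould_bed 0.94 2048 [ 0.453 -0.01   0.034]
mould_bed 0.17 343 [0.653 0.002 0.05 ]
829 (array([0.59417583, 0.18064201]), np.float64(0.017160646617412567))
```

View pics/k1.png

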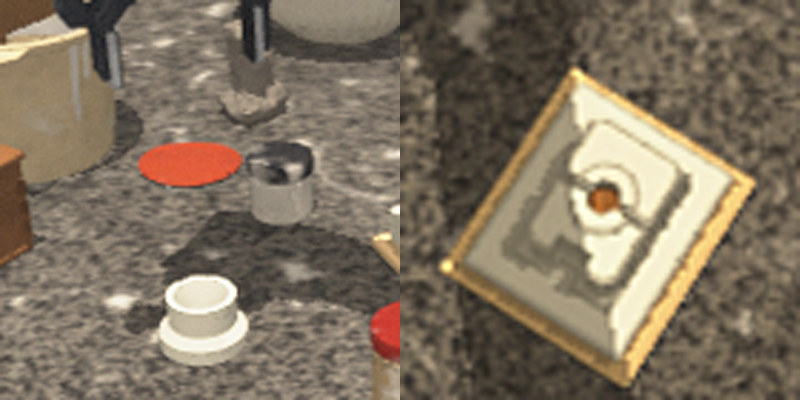

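>>> carry_out(
  motion="-0.0025 0.0018 0.08 0 0 0 1;0 0 0.08 0 0 0 1;0 0 0.08 0 0 0 1;0 0 0.08 0 0 0 1;0 0 0.06 0 0 0 1;0 0 0.03 0 0 0 1;0 0 0.015 0 0 0 1;0 0 0 0 0 0 1;0 0 0 0 0 0 1",
)

```text
clock: 41.9
tool_pos: [0.5961, 0.1805, 0.033]
ee_rot: [0.001, -0.505, 0.863, -0.0]
wrist_force: [-0.5, -0.4, 0.4]
grip_width: 0.0852
```

>>> carry_out(
  motion="0 0 0 0 0 0 0.5;0 0 0 0 0 0 0.5;0 0 0 0 0 0 0.3;0 0 0 0 0 0 0.3;0 0 0 0 0 0 0;0 0 0 0 0 0 0;0 0 0 0 0 0 0;0 0 0 0 0 0 0;0 0 0 0 0 0 0",
)

```text
clock: 42.8
tool_pos: [0.5959, 0.1805, 0.033]
ee_rot: [0.001, -0.505, 0.863, -0.0]
wrist_force: [-1.1, 0.0, 6.0]
grip_width: 0.0446
```

```bash
python3 look.py k2 side,240,260,60
```

```text
42.85 [0.5959 0.1805 0.033 ] 0.044480983813762004 [ 0.19  0.6  -0.12  0.85 -0.   -2.44]
```

View pics/k2.png

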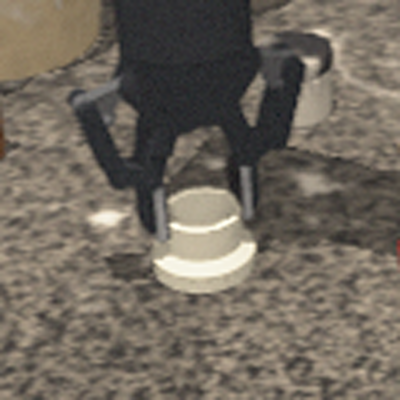

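>>> carry_out(
  motion="0 0 -0.02 0 0 0 0;0 0 -0.05 0 0 0 0;0 0 -0.09 0 0 0 0;0 0 -0.1 0 0 0 0;0 0 -0.1 0 0 0 0;0 0 -0.08 0 0 0 0;0 0 0 0 0 0 0;0 0 0 0 0 0 0;0 0 0 0 0 0 0",
)

```text
clock: 43.75
tool_pos: [0.5938, 0.1801, 0.2061]
ee_rot: [-0.001, -0.505, 0.863, 0.0]
wrist_force: [0.9, 1.5, -1.2]
grip_width: 0.0444
```

```bash
python3 look.py k3 side,250,190,70;  python3 - <<'E'
from fit import *
im,d=read_camera('side');t=state()['tool_pos']
m=np.array(trace('side','pour_collar')[0]['pixels']); print(m.sum())
f,e=fit(collar(),[('side',m)],(t[0],t[1],0),True,t[2]-.033);print(f,e,(f-t[:2])*1000)
E
python3 plan.py .4714 -.014 .22 -2.0835
```

```text
43.8 [0.5936 0.18   0.2057] 0.04401460267210587 [ 0.19  0.48  0.16  1.25 -0.   -2.44]
860
[0.59232823 0.17953971] 0.030714407563209534 [-1.29469112 -0.48516288]
clock 43.9 j [ 0.19  0.49  0.16  1.25 -0.   -2.44] pos [0.5938 0.1801 0.2058] yaw -2.0835 grip 0.0447
total shift/0.4 [ 0.573   0.0287 -0.034 ] turn/6 [ 0.025 -0.023  0.   ] rows>= 5.092962971646236 dyaw -0.0
after turn, shift/0.4 in target frame [ 0.5729  0.0286 -0.0355]
```

View pics/k3.png

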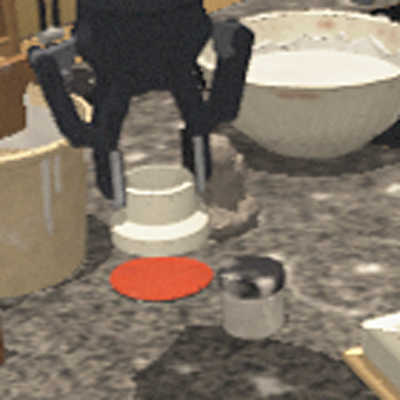

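>>> carry_out(
  motion="0.07 0.0036 0 0 0 0 0;0.07 0.0036 0 0 0 0 0;0.07 0.0036 0 0 0 0 0;0.07 0.0036 0 0 0 0 0;0.07 0.0036 0 0 0 0 0;0.07 0.0036 0 0 0 0 0;0.07 0.0036 0 0 0 0 0;0.07 0.0036 0 0 0 0 0;0.012 0 0 0 0 0 0;0 0 0 0 0 0 0;0 0 0 0 0 0 0;0 0 0 0 0 0 0",
)

```text
clock: 45.1
tool_pos: [0.4731, -0.0127, 0.2075]
ee_rot: [0.0, -0.505, 0.863, 0.0]
wrist_force: [-0.4, 0.7, -1.0]
grip_width: 0.0444
```

```bash
python3 look.py k4 side,342,195,70;python3 plan.py .4722 -.0136 .15 -2.0835;  python3 - <<'E'
from fit import *
im,d=read_camera('side');t=state()['tool_pos']
m=np.array(trace('side','pour_collar')[0]['pixels']); print(m.sum())
f,e=fit(collar(),[('side',m)],(t[0],t[1],0),True,t[2]-.033);print(f,e,(f-t[:2])*1000)
p=world('side',d); q=p[(np.abs(p[:,0]-.4714)<.026)&(np.abs(p[:,1]+.014)<.026)&(p[:,2]>.1045)&(p[:,2]<.112)]
print('neck top',len(q),cv2.minEnclosingCircle((q[:,:2]*1000).astype(np.float32)),q.mean(0))
E
```

```text
45.15 [ 0.4731 -0.0127  0.2075] 0.04455916495764928 [-0.16  0.19 -0.26  1.12  0.   -2.79]
clock 45.15 j [-0.16  0.19 -0.26  1.12  0.   -2.79] pos [ 0.4731 -0.0127  0.2075] yaw -2.0822 grip 0.0446
total shift/0.4 [0.0031 0.0009 0.1438] turn/6 [0.    0.001 0.013] rows>= 1.2783764548414371 dyaw -0.001
after turn, shift/0.4 in target frame [0.003  0.0009 0.1438]
697
[ 0.47154251 -0.01393283] 0.05199017375707626 [-1.53122187 -1.17739916]
neck top 128 ((469.7115783691406, -13.076966285705566), 20.349796295166016) [ 0.46921909 -0.0108955   0.10763783]
```

View pics/k4.png

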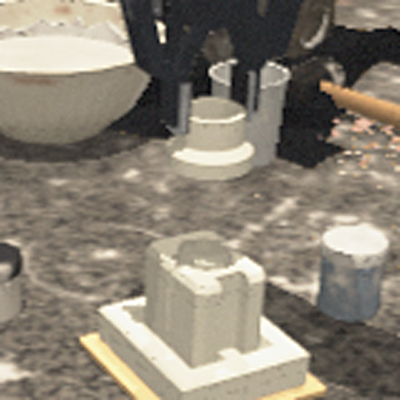

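>>> carry_out(
  motion="0 0.002 0.05 0 0 0 0;0 0 0.05 0 0 0 0;0 0 0.03 0 0 0 0;0 0 0.015 0 0 0 0;0 0 0 0 0 0 0;0 0 0 0 0 0 0",
)

```text
clock: 45.85
tool_pos: [0.4724, -0.013, 0.1502]
ee_rot: [0.0, -0.505, 0.863, -0.0]
wrist_force: [-0.0, -0.4, -0.8]
grip_width: 0.0445
```

```bash
python3 look.py k5 side,342,215,55;python3 plan.py .4716 -.0133 .131 -2.0835
```

```text
45.9 [ 0.4726 -0.0131  0.1504] 0.044349876627528775 [-0.16  0.22 -0.37  0.98 -0.   -2.79]
clock 45.9 j [-0.16  0.22 -0.37  0.98 -0.   -2.79] pos [ 0.4726 -0.0131  0.1504] yaw -2.0833 grip 0.0443
total shift/0.4 [0.0018 0.002  0.0486] turn/6 [-0.013  0.004  0.002] rows>= 0.4318445991286549 dyaw -0.0
after turn, shift/0.4 in target frame [0.0018 0.0019 0.0486]
```

View pics/k5.png

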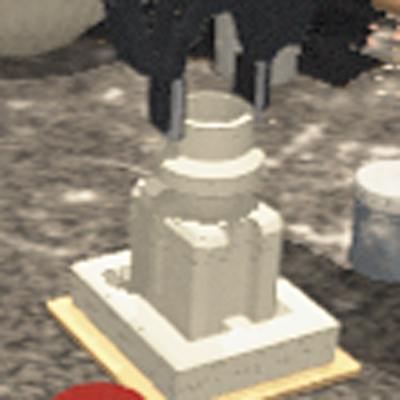

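Run:
```python
from fit import *
for z in (.024,.108,.117,.13,.157): print(z,np.round(proj('side',np.array([[.4714,-.0138,z],[.4714+.00845,-.0138+.00535,z]])),1).tolist())
im,d=read_camera('side')
hsv=cv2.cvtColor(im,cv2.COLOR_RGB2GRAY)
m=np.array(trace('side','pour_collar')[0]['pixels']); v,u=np.nonzero(m)
for r in range(v.min(),v.max()+1): print(r,u[v==r].min(),u[v==r].max(),end=' | ')
```

```text
0.024 [[341.3, 244.7], [336.7, 244.7]]
0.108 [[343.0, 210.7], [338.2, 210.6]]
0.117 [[343.2, 206.8], [338.4, 206.8]]
0.13 [[343.5, 201.2], [338.7, 201.2]]
0.157 [[344.1, 189.4], [339.2, 189.3]]
185 340 348 | 186 339 352 | 187 338 353 | 188 338 354 | 189 338 355 | 190 338 355 | 191 337 355 | 192 337 355 | 193 337 355 | 194 337 355 | 195 337 355 | 196 337 355 | 197 337 355 | 198 332 355 | 199 330 356 | 200 330 357 | 201 330 358 | 202 329 358 | 203 329 358 | 204 330 358 | 205 330 358 | 206 330 358 | 207 331 358 | 208 331 358 | 209 332 357 | 210 333 356 | 211 335 355 | 212 338 352 | 213 343 349 |
```

>>> carry_out(
  motion="0 0.001 0.01 0 0 0 0;0 0 0.01 0 0 0 0;0 0 0.01 0 0 0 0;0 0 0 0 0 0 0;0 0 0 0 0 0 0",
)

```text
clock: 46.5
tool_pos: [0.4714, -0.0128, 0.1374]
ee_rot: [-0.0, -0.505, 0.863, 0.0]
wrist_force: [0.1, 0.1, -0.1]
grip_width: 0.0447
```

>>> carry_out(
  motion="0 0 0.006 0 0 0 0;0 0 0.006 0 0 0 0;0 0 0 0 0 0 0;0 0 0 0 0 0 0",
)

```text
clock: 46.9
tool_pos: [0.4715, -0.0128, 0.1328]
ee_rot: [-0.0, -0.505, 0.863, 0.0]
wrist_force: [-0.5, 0.5, -0.9]
grip_width: 0.0448
```

>>> carry_out(
  motion="0 0 0.003 0 0 0 0;0 0 0.003 0 0 0 0;0 0 0 0 0 0 0;0 0 0 0 0 0 0",
)

```text
clock: 47.3
tool_pos: [0.4719, -0.0129, 0.131]
ee_rot: [0.0, -0.505, 0.863, -0.0]
wrist_force: [-1.7, 0.7, 4.5]
grip_width: 0.0444
```

>>> carry_out(
  motion="0 0 0 0 0 0 0.7;0 0 0 0 0 0 0.7;0 0 0 0 0 0 0.8;0 0 0 0 0 0 1;0 0 0 0 0 0 1;0 0 0 0 0 0 1;0 0 0 0 0 0 1",
)

```text
clock: 48.0
tool_pos: [0.4716, -0.0129, 0.1305]
ee_rot: [-0.0, -0.505, 0.863, -0.0]
wrist_force: [0.2, 0.0, -0.4]
grip_width: 0.0854
```

>>> carry_out(
  motion="0 0 -0.03 0 0 0 1;0 0 -0.06 0 0 0 1;0 0 -0.09 0 0 0 1;0 0 -0.07 0 0 0 1;0 0 0 0 0 0 1;0 -0.08 0 0 0 0 1;-0.09 -0.08 0 0 0 0 1;-0.09 0 0 0 0 0 1;-0.09 0 0 0 0 0 1;-0.09 0 0 0 0 0 1;-0.09 0 0 0 0 0 1;0 0 0 0 0 0 1",
)

```text
clock: 49.2
tool_pos: [0.6167, 0.1163, 0.2286]
ee_rot: [-0.0, -0.507, 0.862, 0.001]
wrist_force: [-0.5, -0.8, -0.3]
grip_width: 0.0852
```

>>> carry_out(
  motion="0 0 0 0 0 0 1;0 0 0 0 0 0 1;0 0 0 0 0 0 1",
)

```text
clock: 49.5
tool_pos: [0.6152, 0.1115, 0.2304]
ee_rot: [-0.0, -0.504, 0.864, -0.0]
wrist_force: [-0.5, 0.1, 0.4]
grip_width: 0.0856
```

```bash
python3 look.py k6 side,342,220,55 top,331,262,45
python3 - <<'E'
from fit import *
for n in('side','top'):
    im,d=read_camera(n)
    cv2.imwrite(f'pics/{n}9.png',im[...,::-1])
    for o,P in (('pour_collar',collar()),):
        m=np.array(trace(n,o)[0]['pixels']); p=world(n,d,m); print(n,m.sum(),np.round(np.median(p,0),3),np.percentile(p[:,2],[1,99]),fit(P,[(n,m)],(.4714,-.014,0),True,.098))
    for o in ['pigment_pot_1','beaker','cast_piece_3']:
        print(o,[(np.round(c2w(n,r['point']),3),round(r['conf'],2)) for r in find_in(n,o)])
    p=world(n,d); q=R.from_euler('z',-2.629).apply(p-[.4714,-.014,0])*1000
    k=(abs(q[:,0])<22)&(abs(q[:,1])<22)&(q[:,2]>132)&(q[:,2]<145); a=q[k]; A=np.c_[a[:,:2],np.ones(len(a))]
    print('rim pts',len(a),a[:,2].mean(),a[:,:2].mean(0))
    k=(abs(q[:,0])<41)&(abs(q[:,1])<30)&(np.hypot(q[:,0],q[:,1])>34)&(q[:,2]>88)&(q[:,2]<106); a=q[k]
    for sg in(-1,1): b=a[sg*a[:,0]>0]; print(sg,len(b),np.median(b[:,2]))
print(state()['wrist_force'])
E
```

```text
49.6 [0.6153 0.1116 0.2307] 0.08533543784477429 [ 0.08  0.49  0.23  1.31 -0.   -2.55]
side 683 [0.463 0.005 0.123] [0.07518921 0.13963972] (array([ 0.47035729, -0.01393894]), np.float64(0.006247039418667555))
pigment_pot_1 [(array([0.65 , 0.019, 0.041]), 0.73), (array([ 0.406, -0.146,  0.045]), 0.7), (array([0.41 , 0.193, 0.054]), 0.56), (array([0.437, 0.022, 0.023]), 0.18)]
beaker [(array([ 0.63 , -0.37 ,  0.069]), 0.97)]
cast_piece_3 [(array([0.611, 0.415, 0.04 ]), 0.82)]
rim pts 122 136.62040708821044 [-1.67745129  1.3882234 ]
-1 32 97.64360136619887
1 141 97.39484742455191
top 440 [ 0.466 -0.016  0.124] [0.09703269 0.1423138 ] (array([ 0.46999038, -0.01509831]), np.float64(0.018583431839942932))
pigment_pot_1 [(array([0.66 , 0.005, 0.058]), 0.85), (array([ 0.414, -0.167,  0.066]), 0.85)]
beaker [(array([ 0.651, -0.413,  0.047]), 0.76)]
cast_piece_3 [(array([0.626, 0.4  , 0.043]), 0.88)]
rim pts 133 136.9185890719156 [-0.50754917  0.30852562]
-1 100 97.89405699830175
1 74 97.31670254888074
[ 0.50636465  0.67590573 -0.40659564]
```

View pics/k6.png

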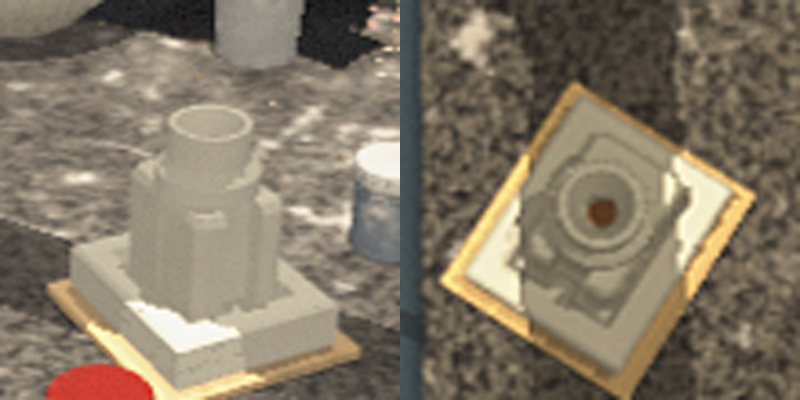

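```bash
python3 -c "
from station import *
print(hand_in(), state()['clock'])"
```

```text
the job is handed in; nothing more can be done
the job is handed in; nothing more can be done
```

The mould is closed up on its bed and the job is handed in, at about 50 s on the robot's clock. I placed the core on the boss first, then the grooved half at the key end, then the plain half, and the collar last over the neck.

- **Seating:** each part met its seat at the height worked out for it, with 4 to 14 N on the wrist. The last pictures show everything upright, with the tops of both halves at about 97–98 mm (98 expected). The collar fitted at its seated height of 98 mm in both cameras, with the core showing through the pour hole.
- **Collar position:** it stands about 1–1.5 mm off the measured bed axis, inside its 4.5 mm play on the neck.
- **Bystanders:** the low pot and the blue-grey pot, the beaker and the spare block were found within a few mm of where they started. The tan pot with the red lid was found again only by the side camera in the last check, also where it started.
- **Checks that disagreed:**
    - The two cameras differed by 1–4 mm, so I used averages.
    - The outline fits on the halves in the gripper, and on the grooved half once seated, were poor. I relied on depth readings and contact heights there instead.
    - The gripper read 44.5 mm on the 48 mm collar and 24.5 mm on the core, which is 27 mm at the grip. I have no explanation for that, but both were held upright.

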